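# Take the bench pile apart: odds and ends into their fitted trays

## Task

Take the pile on the bench apart from the top down and put each thing in its own fitted place: first the roll of black tape flat on the spindle, then the screw box, kept level all the way, in the wide tray, then the wooden offcut in the narrow tray and the black cap in the round tray (these two in either order). Each must lie flat on the floor of its place inside the lips, right way up and let go; leave the yellow tape measure where it stands.

Things in the scene. Friction and masses are not known exactly. Their poses are not given: they have to be found in the camera images.
- roll: Roll of black tape with a cardboard core, on top of the pile, lying flat: a ring 60 mm outside diameter, 40 mm hole, 25 mm high. Origin: centre of its underside; z up along its axis.
- screw_box: Small closed pale grey plastic box, 62 mm (its x) by 102 mm (its y) by 34.5 mm high. Origin: centre of its underside; z up. At the start it bridges the offcut and the cap, its y axis along the line from one to the other, with the roll on the middle of its lid.
- offcut: Pine block with a drilled hole, at the bottom of the pile (a similar block at the back of the bench has no part in the job), 45 mm (its x) by 110 mm (its y) by 35 mm high. Origin: centre of its underside; z up. It stands on the bench under one end of the box, crosswise to it, about 90 mm from the cap (centre to centre; about 38 mm clear between them).
- cap: Black cup-shaped round cap (solid for handling), 56 mm diameter, 36 mm high. Origin: centre of its underside; z up. It stands on the bench under the other end of the box.
- tray_wide: Shallow plywood tray fixed to the bench, for the grey box: inside 118 mm (its x) by 78 mm (its y), floor 5 mm above the bench, wooden lips 7 mm thick whose top is 13 mm above the bench. Origin: centre of its underside, on the bench; z up. The box's y axis goes along the tray's x axis, either way round.
- tray_narrow: Shallow plywood tray fixed to the bench, for the offcut: longer and narrower than the wide one, inside 126 mm (its x) by 61 mm (its y), floor 5 mm and lip top 13 mm above the bench, lips 7 mm thick. Origin: centre of its underside, on the bench; z up. The offcut's y axis goes along the tray's x axis, either way round.
- tray_round: Shallow round plywood tray fixed to the bench, for the cap: inside diameter 72 mm, outside 86 mm, floor 5 mm and lip top 13 mm above the bench. Origin: centre of its underside, on the bench; z up.
- spindle: Tape spindle fixed to the bench: a plywood disc 80 mm across and 5 mm thick with an upright wooden post in its middle, 18 mm diameter, top 50 mm above the bench. Origin: centre of the disc's underside, on the bench; z up. The roll goes over the post and lies flat on the disc.
- measure: Yellow pocket tape measure with its tongue out, loose, 34 mm (its x) by 127 mm (its y) by 60 mm high, standing on the bench to the right of the pile; a bystander, not to be moved. Origin: centre of its underside.
Not all that is in view belongs to the job. What is shaped like the roll but blue or white is not meant.

How it is judged:
By the outcome, as a careful person would: the job done as asked, in the order asked, and still so for the second after the job is handed in, with the robot touching nothing.
It also fails if it takes over 112 s, if anything falls off the work surface, if the arm or the gripper's body presses on something with over 40 N, if the wrist force passes 120 N, or if a joint passes its speed limit or range.

## Robot

A 6-joint arm with a two-finger parallel gripper is mounted at the origin on a cart in front of the work surface, level with it; the furniture and walls round the work are solid. World frame = base frame: x ahead of the robot, y to its left, z up, the work surface at z = 0. Lengths are in m, angles in rad, forces in N, time in s.
With the tool pointing down it reaches from about 0.4 to 0.825 m from the base axis. Payload 7 kg.
Tool frame: the origin (TCP) lies on the mounting face of the last link; the fingertips stand 178 mm ahead of it and the grasp point (between the pads) lies 159 mm ahead of it; z points along the fingers, y is the direction in which the jaws open and shut (so a half turn about z gives the same grasp; the last joint's range is limited). The gripper opens to 88 mm and grips with 3 to 60 N. Pads are 19 mm wide; open, the fingers measure 130 mm over their backs; the gripper's body (78 mm by 193 mm) begins 47 mm behind the grasp point.
Start: joints at [-1.005, 0.359, 0.012, 0, -1.224, -0.288], TCP at [0.185, -0.649, 0.405] pointing down, gripper open.
Joint ranges: [-3.07, 3.07], [-1.43, 2.12], [-1.02, 1.25], [-3.03, 1.67], [-3.05, -0], [-3.03, 3.03]. Speed limits (rad/s): [2.39, 2.39, 3.01, 3.14, 3.14, 3.14].

## Interface

Orientations are given as [roll, pitch, yaw] about the fixed x, y, z axes, in that order (R = Rz(yaw) Ry(pitch) Rx(roll)).
In Python, from station import * gives the robot as it stands.
- The arm moves only by the tool arm_command, never from a script. Its argument "targets" is a list of rows, each a list of 3 entries, a list of its own where there are three numbers: the turn, a rotation vector about the world's x, y, z in rad, then the shift along the world's x, y, z in mm, then the closure, from 0 (fully open) to 1 (shut). In form: [[[wx, wy, wz], [tx, ty, tz], fingers], ...]. A call has 1 to 8 rows; each row shifts and turns the commanded pose from where the row before left it; what a row does not reach is not made up. A row lasts 1/10 s, in which the tool goes at most 50 mm and 8.59 degrees, less where a joint would pass 70% of its speed; a pose out of reach is approached as far as the arm can. A call with a gripper value outside its range is refused whole. The fingers move at their own pace and stop on an object; "squeeze" is the grip in N (left out, the last holds). Time passes only in rows, so rows that do not move let the fingers close. It gives the time, the measured TCP pose, the force and the opening at its end, in the units of the state.
- get_state(): the state, without advancing time (a new reading comes with each control period).
- grab_frame(name): name is "scene" or "top" or "wrist"; returns (picture, depth): 384x512x3 uint8, red, green, blue; 384x512 float32, m along the optical axis (not along the pixel's ray), 0 where there is no reading.
- camera_params(name): a dict with "mtx" (3x3 intrinsics, pixels), "eye" and "orientation" of the camera in the world. Camera axes: x right, y down, z forward; pixel columns grow to the right and rows downward; lengths in m; the calibration is good to about 2 mm. A picture is of the moment at which its call begins: read the wrist's pose just before it. camera_params takes no time and is no camera call; for the wrist camera it gives the pose at the moment of the call.
- job_done(): hands the job in, once; it reports no verdict.
The state is a dict: "t": time; "q": joint angles; "qd": joint speeds; "joint_efforts": joint torques, N m; "eef_pos": TCP position; "ee_rot": TCP orientation; "force": force on the tool from outside, world axes, zero at the start; "moment": the same for the moment, N m; "width": finger opening in m.
Only numpy, scipy, OpenCV 4.12 (cv2) and the standard library are available. Lean on these libraries where they do the work, as an engineer would, in place of code of your own. Each camera call takes 0.05 s, during which the arm holds its last target.

## Working session

There is one attempt and no reset: what is moved stays moved. The work goes in short steps, Python scripts to look and compute and a tool call to move; the robot and the scene stay as the last step left them, time stands still between calls to the robot, and variables do not carry over. Pictures are saved under pics/ and viewed, and the job is handed in when it is done.

Besides the shell and the picture viewer there is one more tool, called as a command line: name --argument value ..., lists and objects as JSON in quotes. arm_command: Moves the arm, as the interface text tells. Its arguments: {"type":"object","properties":{"targets":{"type":"array"},"squeeze":{"type":"number"}},"required":["targets"]}

```bash
mkdir -p pics; ls; python3 - <<'E'
from station import *
import cv2, numpy as np
print(get_state())
for n in ["scene","top","wrist"]:
    p=camera_params(n); print(n,p)
    im,d=grab_frame(n); cv2.imwrite(f"pics/{n}0.png",im[:,:,::-1]); np.save(f"pics/{n}0.npy",d); 
    print((d>0).mean(), d.max())
E
```

```text
pics
{'t': 0.0, 'q': array([-1.00491458e+00,  3.59351675e-01,  1.09973798e-02, -3.89718595e-04,
       -1.22408908e+00, -2.88090840e-01]), 'qd': array([ 0.00112063, -0.00184904,  0.00163468,  0.00129161, -0.00133318,
       -0.00143395]), 'joint_efforts': array([-7.63051848e-04, -5.82726753e+01,  2.93056512e+01,  6.99719444e+00,
        6.95014576e-03, -1.33099084e-04]), 'eef_pos': array([ 0.18503601, -0.64890775,  0.40371132]), 'ee_rot': array([ 3.13990938e+00, -1.16755172e-04, -2.86393438e+00]), 'force': array([ 0.54895565, -0.2016892 ,  0.31135196]), 'moment': array([-0.00530744, -0.00234902, -0.04890934]), 'width': 0.08749771764951944}
scene {'mtx': array([[458.56383325,   0.        , 254.68813814],
       [  0.        , 458.56383325, 193.95361117],
       [  0.        ,   0.        ,   1.        ]]), 'eye': array([-0.26467182,  0.65013   ,  0.80078134]), 'orientation': array([-2.21438147, -0.00249056, -2.26076924])}
0.9963277180989584 3.0224009
top {'mtx': array([[372.78662444,   0.        , 254.74614187],
       [  0.        , 372.78662444, 190.85790378],
       [  0.        ,   0.        ,   1.        ]]), 'eye': array([0.35870837, 0.02245884, 1.19622319]), 'orientation': array([-3.03071147e+00, -1.42725770e-03, -1.58926135e+00])}
0.996063232421875 2.1561108
wrist {'mtx': array([[329.46732106,   0.        , 253.20037591],
       [  0.        , 329.46732106, 190.49791313],
       [  0.        ,   0.        ,   1.        ]]), 'eye': array([ 0.10691305, -0.67014945,  0.3833815 ]), 'orientation': array([ 2.84118791e+00, -6.88223565e-04,  1.84905611e+00])}
0.9960581461588541 1.3651325
```

View pics/top0.png

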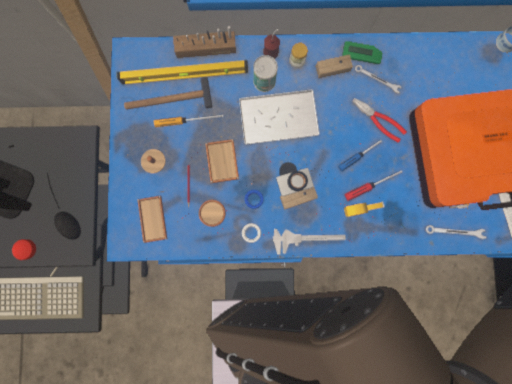

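View pics/scene0.png

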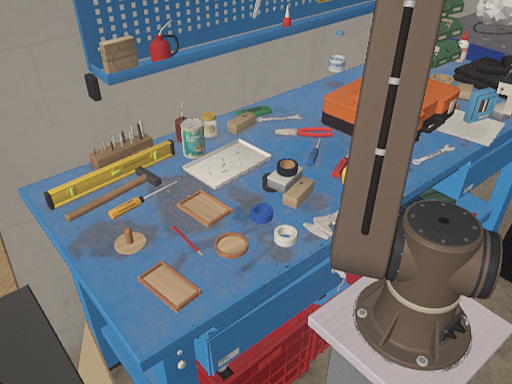

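View pics/wrist0.png

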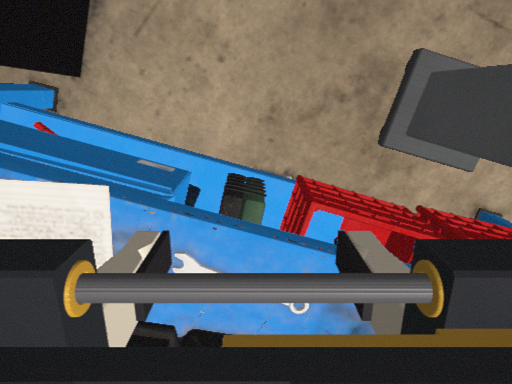

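The top view shows the pile at about (297,185), the spindle at (153,161), the wide tray at (222,161), the narrow tray at (152,219), the round tray at (212,213), and the measure at (364,209). The blue and white rings, at (255,199) and (251,233), are decoys.

```bash
cat > h.py <<'E'
import numpy as np, cv2
from scipy.spatial.transform import Rotation as R
def cam(p):
    return p["mtx"], R.from_euler('xyz',p["orientation"]).as_matrix(), np.array(p["eye"])
def rays(p,uv):
    K,Rm,e=cam(p); uv=np.atleast_2d(uv).astype(float)
    d=np.c_[(uv[:,0]-K[0,2])/K[0,0],(uv[:,1]-K[1,2])/K[1,1],np.ones(len(uv))]@Rm.T
    return e,d
def onplane(p,uv,z):
    e,d=rays(p,uv); s=(z-e[2])/d[:,2]; return e+d*s[:,None]
def cloud(p,dep):
    h,w=dep.shape; v,u=np.mgrid[:h,:w]
    e,d=rays(p,np.c_[u.ravel(),v.ravel()])
    return (e+d*dep.reshape(-1,1)).reshape(h,w,3)
def proj(p,X):
    K,Rm,e=cam(p); c=(np.atleast_2d(X)-e)@Rm; q=c@K.T; return q[:,:2]/q[:,2:]
E
python3 - <<'E'
from station import *
from h import *
p=camera_params("top"); im=cv2.imread("pics/top0.png"); d=np.load("pics/top0.npy")
C=cloud(p,d)
for u,v in [(297,185),(298,198),(288,169),(153,161),(222,161),(152,219),(212,213),(364,209),(330,150),(350,250),(200,255)]:
    print(u,v,C[v,u].round(3))
cv2.imwrite("pics/topz.png",cv2.resize(im[120:270,120:400],None,fx=2.8,fy=2.8,interpolation=cv2.INTER_CUBIC))
p=camera_params("scene"); im=cv2.imread("pics/scene0.png")
cv2.imwrite("pics/scz.png",cv2.resize(im[130:320,90:370],None,fx=2.8,fy=2.8,interpolation=cv2.INTER_CUBIC))
s=get_state(); Rt=R.from_euler('xyz',s['ee_rot']).as_matrix()
w=camera_params("wrist"); K,Rm,e=cam(w)
print(Rt.round(3)); print("eye in tool",Rt.T@(e-s['eef_pos'])); print((Rt.T@Rm).round(3))
E
```

```text
297 185 [ 0.499 -0.11   0.073]
298 198 [ 0.463 -0.116  0.036]
288 169 [ 0.555 -0.088  0.037]
153 161 [0.591 0.342 0.021]
222 161 [0.59  0.122 0.008]
152 219 [0.407 0.347 0.005]
212 213 [0.423 0.156 0.007]
364 209 [ 0.423 -0.314  0.06 ]
330 150 [ 0.622 -0.23   0.   ]
350 250 [ 0.297 -0.28   0.   ]
200 255 [ 0.291  0.195 -0.   ]
[[-0.962 -0.274 -0.   ]
 [-0.274  0.962  0.001]
 [ 0.     0.001 -1.   ]]
eye in tool [0.0809591  0.00101271 0.02045085]
[[ 0.001 -0.955 -0.296]
 [ 1.     0.001 -0.001]
 [ 0.001 -0.296  0.955]]
```

View pics/topz.png

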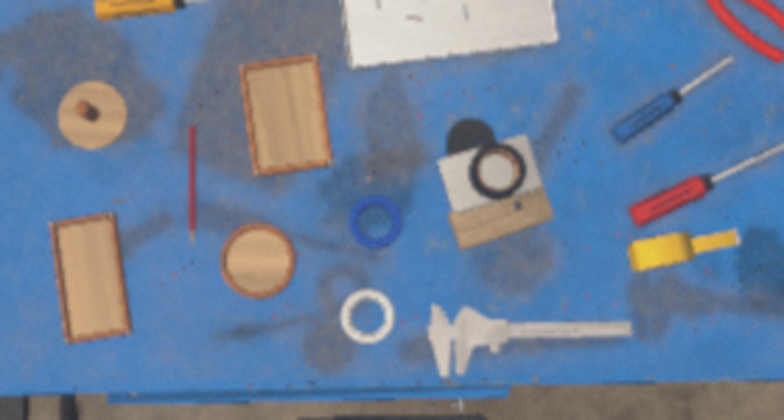

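View pics/scz.png

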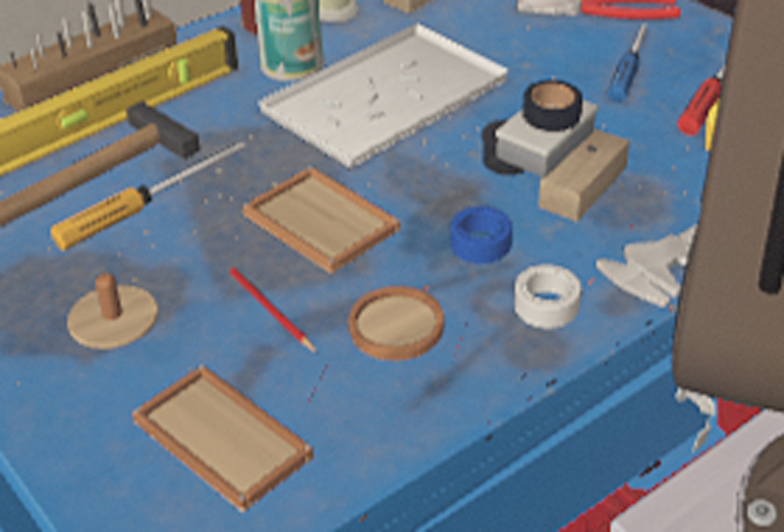

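The zoomed views show the pile unobstructed. The roll sits on the grey box, with the offcut on the near (robot) side and the cap on the far-left side. Next I'll measure everything from both fixed cameras.

```bash
cat > meas.py <<'E'
from station import *
from h import *
def rect(X):
    (c,s,a)=cv2.minAreaRect((X[:,:2]*1000).astype(np.float32)); 
    if s[0]<s[1]: s=(s[1],s[0]); a+=90
    return np.round(c,1),np.round(s,1),round((a+90)%180-90,1)  # angle of the long side
for n in ["top","scene"]:
    p=camera_params(n); im=cv2.imread(f"pics/{n}0.png"); C=cloud(p,np.load(f"pics/{n}0.npy"))
    hsv=cv2.cvtColor(im,cv2.COLOR_BGR2HSV); H,S,V=cv2.split(hsv)
    wood=(((H<25)|(H>170))&(S>50)&(V>70)).astype(np.uint8)
    for nm,xy,z in [("wide",(.59,.122),.013),("narrow",(.407,.347),.013),("round",(.423,.156),.013),("spindle",(.591,.342),.005)]:
        uv=proj(p,[[*xy,0.005]])[0].astype(int)
        m=wood.copy()
        if nm=="spindle": m[(C[:,:,2]>.015)]=0
        k,l=cv2.connectedComponents(m); 
        lab=np.bincount(l[uv[1]-9:uv[1]+10,uv[0]-9:uv[0]+10].ravel(),minlength=k);lab[0]=0;lab=lab.argmax()
        cs,_=cv2.findContours((l==lab).astype(np.uint8),cv2.RETR_EXTERNAL,cv2.CHAIN_APPROX_NONE)
        c=max(cs,key=cv2.contourArea).reshape(-1,2); X=onplane(p,c,z)
        print(n,nm,rect(X), np.round(cv2.minEnclosingCircle((X[:,:2]*1000).astype(np.float32)),1) if 0 else "")
    # tops by cloud height
    reg=(C[:,:,0]>.4)&(C[:,:,0]<.62)&(C[:,:,1]>-.2)&(C[:,:,1]<-.03)
    for nm,m in [("roll",reg&(C[:,:,2]>.085)),("box",reg&(C[:,:,2]>.06)&(C[:,:,2]<.08)&(S<60)),("offcut",reg&(C[:,:,2]>.028)&(C[:,:,2]<.045)&(S>60)&(H<30)),("cap",reg&(C[:,:,2]>.03)&(C[:,:,2]<.045)&(V<70))]:
        X=C[m]; 
        if len(X)>5: print(n,nm,len(X),"z",np.median(X[:,2]).round(4),rect(X))
    reg=(C[:,:,0]>.3)&(C[:,:,0]<.6)&(C[:,:,1]>-.45)&(C[:,:,1]<-.2)&(H>18)&(H<35)&(S>140)
    if reg.sum()>5: print(n,"measure",rect(C[reg]))
E
python3 meas.py
```

```text
top wide (array([590.5, 123.5]), array([132.9,  92.7]), 7.3) 
top narrow (array([408.1, 346.1]), array([136.8,  74.3]), 8.5) 
top round (array([424. , 156.8]), array([79.6, 79.3]), 88.9) 
top spindle (array([596.5, 348.1]), array([76.2, 74.6]), 0.5) 
top roll 188 z 0.0956 (array([ 511.6, -109.5]), array([59. , 56.8]), -46.3)
top box 464 z 0.0709 (array([ 511.9, -103.5]), array([102.4,  62. ]), -74.4)
top offcut 378 z 0.036 (array([ 464.2, -118.8]), array([107.6,  37.9]), -75.3)
top measure (array([ 429.5, -325.6]), array([124.5,  28.8]), -80.2)
scene wide (array([586.3, 126.7]), array([141.5,  99.7]), 7.3) 
scene narrow (array([403.9, 348.2]), array([145.7,  78.3]), 8.6) 
scene round (array([420. , 160.8]), array([94.3, 82.4]), -38.8) 
scene spindle (array([594.5, 349.1]), array([80.6, 77. ]), -28.3) 
scene roll 228 z 0.095 (array([ 509.4, -109. ]), array([59.5, 57.6]), -58.6)
scene box 325 z 0.0713 (array([ 509.4, -103. ]), array([104.5,  62.6]), -75.1)
scene offcut 368 z 0.0368 (array([ 462.7, -117.8]), array([109.5,  45. ]), -76.1)
scene cap 38 z 0.0377 (array([561.6, -73.6]), array([47.2, 14.2]), -51.5)
scene measure (array([ 431.5, -266.6]), array([14.6,  6.5]), -56.3)
```

arm_command --targets '[[[0,0,0.111],[23,39,0],0],[[0,0,0.111],[23,39,0],0],[[0,0,0.111],[23,39,0],0],[[0,0,0.111],[23,39,0],0],[[0,0,0.111],[23,39,0],0],[[0,0,0.111],[23,39,0],0],[[0,0,0.111],[23,39,0],0],[[0,0,0.111],[23,39,0],0]]' --squeeze 30

```text
t: 0.95
eef_pos: [0.3695, -0.3354, 0.4047]
ee_rot: [-3.141, 0.0, -1.971]
force: [1.3, -0.0, 0.3]
width: 0.0877
```

arm_command --targets '[[[0,0,0.111],[23,39,0],0],[[0,0,0.111],[23,39,0],0],[[0,0,0.111],[23,39,0],0],[[0,0,0.111],[23,39,0],0],[[0,0,0.111],[23,39,0],0],[[0,0,0.111],[23,39,0],0],[[0,0,0],[0,0,0],0],[[0,0,0],[0,0,0],0]]'

```text
t: 1.75
eef_pos: [0.5073, -0.1021, 0.4042]
ee_rot: [3.141, 0.0, -1.308]
force: [-1.1, 0.1, 0.2]
width: 0.0878
```

```bash
cat > look.py <<'E'
import sys
from station import *
from h import *
n,tag=sys.argv[1:3]
s=get_state(); p=camera_params(n); im,d=grab_frame(n)
cv2.imwrite(f"pics/{tag}.png",im[:,:,::-1]); np.savez(f"pics/{tag}.npz",d=d,**p)
print(s['t'],s['eef_pos'].round(4),s['ee_rot'].round(3),s['q'].round(2),s['width'],s['force'].round(1))
E
python3 look.py wrist w1
```

```text
1.75 [ 0.5073 -0.1021  0.4042] [ 3.141  0.    -1.308] [ 0.18  0.1  -0.33 -0.   -1.14  0.08] 0.08778258940853703 [-1.1  0.1  0.2]
```

View pics/w1.png

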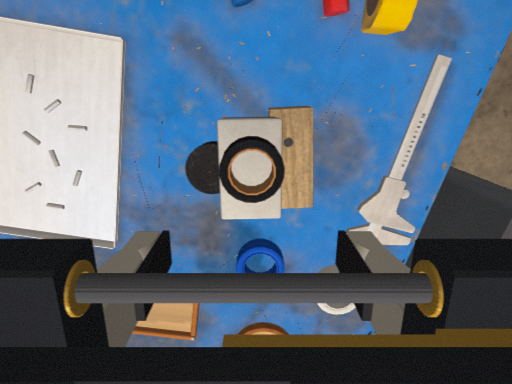

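The wrist view shows the roll at (251,169), the box at about (218–282,118–219) with its long side parallel to the offcut, the offcut at (297,157) and the cap at (206,167). The box's short side bridges the offcut and cap, so a grasp across its 62 mm puts the fingertips above both of them.

```bash
cat > wm.py <<'E'
from h import *
import sys
z=np.load(f"pics/{sys.argv[1]}.npz"); p={k:z[k] for k in ("mtx","eye","orientation")}
im=cv2.imread(f"pics/{sys.argv[1]}.png"); C=cloud(p,z['d']); H,S,V=cv2.split(cv2.cvtColor(im,cv2.COLOR_BGR2HSV))
def rect(X):
    (c,s,a)=cv2.minAreaRect((X[:,:2]*1000).astype(np.float32)); 
    if s[0]<s[1]: s=(s[1],s[0]); a+=90
    return np.round(c,1),np.round(s,1),round((a+90)%180-90,1)
reg=(C[:,:,0]>.4)&(C[:,:,0]<.62)&(C[:,:,1]>-.2)&(C[:,:,1]<-.03)
for nm,m in [("roll",reg&(C[:,:,2]>.085)&(C[:,:,2]<.11)),("box",reg&(C[:,:,2]>.062)&(C[:,:,2]<.08)&(S<70)&(V>100)),("offcut",reg&(C[:,:,2]>.028)&(C[:,:,2]<.045)&(S>50)&(H<30)),("cap",reg&(C[:,:,2]>.025)&(C[:,:,2]<.045)&(V<70))]:
    m=cv2.morphologyEx(m.astype(np.uint8),cv2.MORPH_OPEN,np.ones((3,3)))>0
    X=C[m]
    if len(X)>5: print(nm,len(X),"z",np.percentile(X[:,2],[2,50,98]).round(4),rect(X),np.round(cv2.minEnclosingCircle((X[:,:2]*1000).astype(np.float32))[1]*2,1))
    if nm=="cap" and len(X)>9:
        cs,_=cv2.findContours(m.astype(np.uint8),cv2.RETR_EXTERNAL,cv2.CHAIN_APPROX_NONE); c=max(cs,key=cv2.contourArea).reshape(-1,2)
        Y=onplane(p,c,.036)[:,:2]*1000; print("  cap far pt x",Y[:,0].max().round(1),"min/max y",Y[:,1].min().round(1),Y[:,1].max().round(1))
E
python3 wm.py w1
```

```text
roll 2004 z [0.0871 0.0942 0.096 ] (array([ 509.8, -109.4]), array([58.9, 58.9]), 2.8) 59.5
box 3964 z [0.0674 0.0695 0.0712] (array([ 510.3, -103.6]), array([101.6,  61.3]), -74.2) 115.6
offcut 3061 z [0.0329 0.0344 0.036 ] (array([ 467.5, -119. ]), array([109.4,  43.7]), -71.7) 116.5
cap 1342 z [0.0341 0.0355 0.037 ] (array([559.1, -84.2]), array([54.9, 35. ]), -75.2) 55.3
  cap far pt x 577.1 min/max y -114.7 -59.4
```

arm_command --targets '[[[0,0,0],[1.5,-4,-30],0],[[0,0,0],[1.5,-3.5,-30],0],[[0,0,0],[0,0,-30],0],[[0,0,0],[0,0,-25],0],[[0,0,0],[0,0,-20],0],[[0,0,0],[0,0,-12],0],[[0,0,0],[0,0,-6],0],[[0,0,0],[0,0,0],0]]'

```text
t: 2.6
eef_pos: [0.5099, -0.1111, 0.2514]
ee_rot: [3.141, 0.0, -1.311]
force: [-0.2, 0.6, -0.3]
width: 0.0876
```

```bash
python3 look.py wrist w2
```

```text
2.6 [ 0.5099 -0.1111  0.2514] [ 3.141  0.    -1.311] [ 0.16  0.27 -0.52  0.   -0.79  0.1 ] 0.08763394041672937 [-0.2  0.6 -0.3]
```

View pics/w2.png

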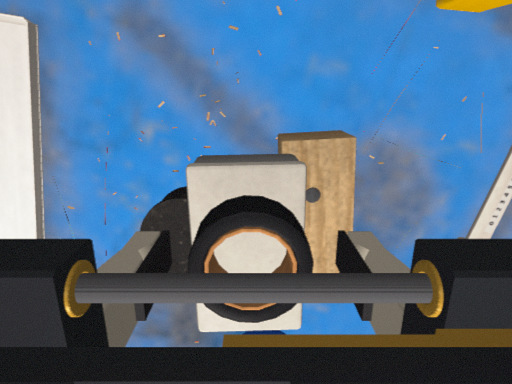

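The fingers straddle the roll: its centre is at about column 250 and the fingertips' mid-point at about 254. I'll close now.

arm_command --targets '[[[0,0,0],[0,0,0],1],[[0,0,0],[0,0,0],1],[[0,0,0],[0,0,0],1],[[0,0,0],[0,0,0],1],[[0,0,0],[0,0,0],1],[[0,0,0],[0,0,0],1]]' --squeeze 20

```text
t: 3.25
eef_pos: [0.5103, -0.1105, 0.252]
ee_rot: [-3.141, -0.0, -1.31]
force: [-1.1, 0.7, 3.6]
width: 0.0598
```

arm_command --targets '[[[0,0,0],[0,0,4],1],[[0,0,0],[0,0,10],1],[[0,0,0],[0,0,20],1],[[0,0,0],[0,0,25],1],[[0,0,0],[0,0,20],1],[[0,0,0],[4,15,15],1],[[0,0,0],[6,30,6],1],[[0,0,0],[8,42,0],1]]'

```text
t: 4.05
eef_pos: [0.5281, -0.0237, 0.3537]
ee_rot: [-3.139, -0.0, -1.312]
force: [1.2, 0.4, -1.2]
width: 0.0599
```

```bash
python3 look.py top t2; python3 - <<'E'
import cv2
im=cv2.imread("pics/t2.png"); cv2.imwrite("pics/t2z.png",cv2.resize(im[120:270,120:400],None,fx=2.8,fy=2.8))
E
```

```text
4.05 [ 0.5281 -0.0237  0.3537] [-3.139 -0.    -1.312] [ 0.33  0.16 -0.38  0.   -1.03 -0.07] 0.05989122164196184 [ 1.2  0.4 -1.2]
```

View pics/t2z.png

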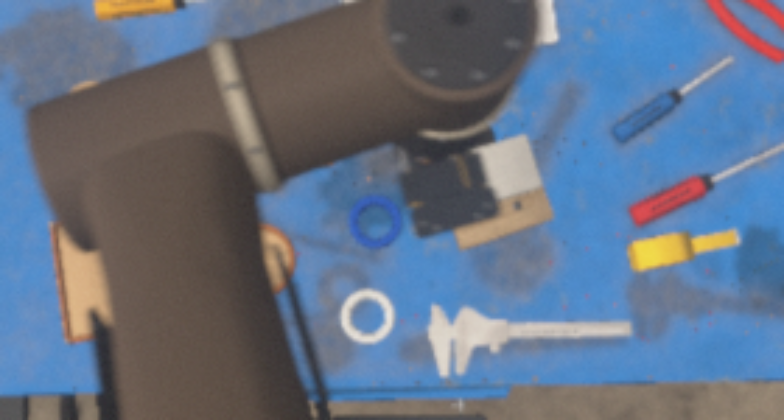

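arm_command --targets '[[[0,0,0],[8,42,0],1],[[0,0,0],[8,42,0],1],[[0,0,0],[8,42,0],1],[[0,0,0],[8,42,0],1],[[0,0,0],[8,42,0],1],[[0,0,0],[8,42,0],1],[[0,0,0],[8,40,0],1],[[0,0,0],[6,25,0],1]]'

```text
t: 4.9
eef_pos: [0.5901, 0.2961, 0.352]
ee_rot: [-3.141, 0.0, -1.308]
force: [0.3, 0.1, -0.7]
width: 0.0602
```

```bash
python3 look.py wrist w3;  python3 look.py scene s3
```

```text
4.9 [0.5901 0.2961 0.352 ] [-3.141  0.    -1.308] [ 0.76  0.37 -0.1  -0.   -1.11 -0.5 ] 0.060151059345553426 [ 0.3  0.1 -0.7]
4.95 [0.5909 0.2986 0.3516] [-3.141  0.    -1.307] [ 0.76  0.37 -0.09  0.   -1.11 -0.5 ] 0.05996145318943226 [2.9 2.9 1.4]
```

View pics/w3.png

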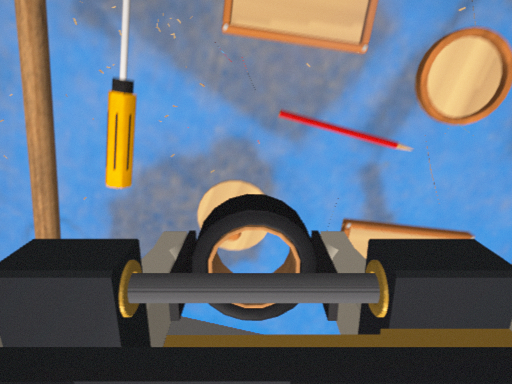

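View pics/s3.png

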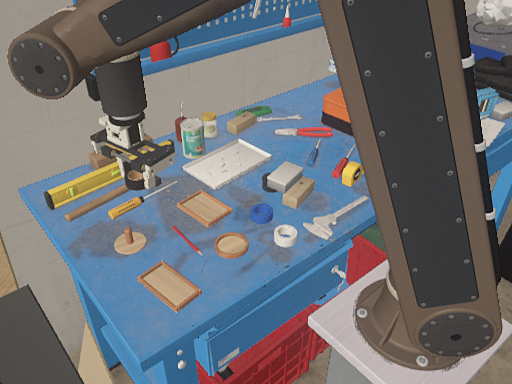

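```bash
python3 - <<'E'
from station import *
from h import *
for n in ["top","scene"]:
    p=camera_params(n); C=cloud(p,np.load(f"pics/{n}0.npy"))
    m=(np.hypot(C[:,:,0]-.595,C[:,:,1]-.348)<.05)&(C[:,:,2]>.042)&(C[:,:,2]<.06); X=C[m]; print(n,len(X),X.min(0).round(4),X.max(0).round(4))
z=np.load("pics/w3.npz"); p={k:z[k] for k in ("mtx","eye","orientation")}; C=cloud(p,z['d'])
m=(np.hypot(C[:,:,0]-.595,C[:,:,1]-.348)<.05)&(C[:,:,2]>.003)&(C[:,:,2]<.012)
cs,_=cv2.findContours(m.astype(np.uint8),cv2.RETR_EXTERNAL,cv2.CHAIN_APPROX_NONE); c=max(cs,key=cv2.contourArea).reshape(-1,2)
c=c[(c[:,1]<205)]; X=onplane(p,c,.005)[:,:2]
A=np.c_[2*X,np.ones(len(X))]; s=np.linalg.lstsq(A,(X**2).sum(1),rcond=None)[0]; print("disc",len(X),s[:2].round(4),np.sqrt(s[2]+s[:2]@s[:2]))
# roll in hand
m=(C[:,:,2]>.17)&(C[:,:,2]<.21)&(np.hypot(C[:,:,0]-.59,C[:,:,1]-.297)<.05); X=C[m]; print("roll",X.min(0).round(4),X.max(0).round(4))
print(get_state()['eef_pos'])
E
```

```text
top 26 [0.5876 0.3391 0.0422] [0.6032 0.3546 0.0553]
scene 40 [0.5873 0.339  0.0421] [0.6037 0.356  0.0537]
disc 120 [0.6025 0.3296] 0.02285799206654663
roll [0.5457 0.2672 0.17  ] [0.6381 0.3267 0.21  ]
[0.59033677 0.29651104 0.35133921]
```

arm_command --targets '[[[0,0,0],[2,20,0],1],[[0,0,0],[2,20,0],1],[[0,0,0],[1,9,-10],1],[[0,0,0],[0,0,-20],1],[[0,0,0],[0,0,-20],1],[[0,0,0],[0,0,-10],1],[[0,0,0],[0,0,0],1],[[0,0,0],[0,0,0],1]]'

```text
t: 5.8
eef_pos: [0.5953, 0.3424, 0.292]
ee_rot: [-3.141, -0.0, -1.31]
force: [0.7, 0.5, -0.9]
width: 0.0599
```

```bash
python3 look.py scene s4; python3 look.py wrist w4; python3 - <<'E'
import cv2
im=cv2.imread("pics/s4.png"); cv2.imwrite("pics/s4z.png",cv2.resize(im[120:270,60:260],None,fx=3.8,fy=3.8,interpolation=cv2.INTER_CUBIC))
E
```

```text
5.8 [0.5953 0.3424 0.292 ] [-3.141 -0.    -1.31 ] [ 0.81  0.46 -0.1   0.   -1.01 -0.54] 0.05990825500812437 [ 0.7  0.5 -0.9]
5.85 [0.5955 0.3425 0.2926] [-3.14  0.   -1.31] [ 0.81  0.46 -0.1   0.   -1.01 -0.54] 0.05982857401236985 [ 0.4  0.  -0.9]
```

View pics/s4z.png

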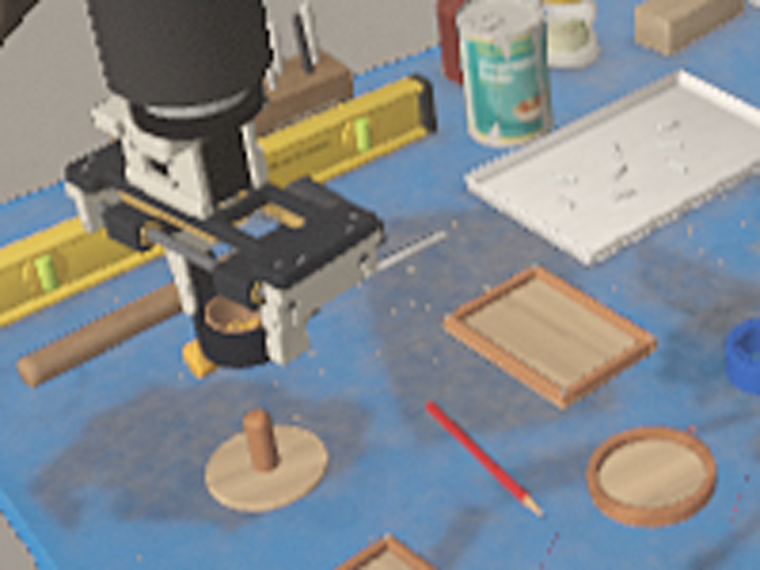

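View pics/w4.png

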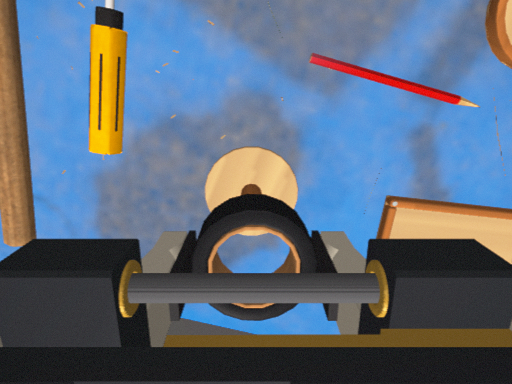

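arm_command --targets '[[[0,0,0],[0,4,-5],1],[[0,0,0],[0,0,-15],1],[[0,0,0],[0,0,-20],1],[[0,0,0],[0,0,-15],1],[[0,0,0],[0,0,-8],1],[[0,0,0],[0,0,0],1],[[0,0,0],[0,0,0],1]]'

```text
t: 6.6
eef_pos: [0.5953, 0.3466, 0.2288]
ee_rot: [-3.141, -0.0, -1.31]
force: [-0.5, 0.6, -0.1]
width: 0.0601
```

```bash
python3 look.py scene s5; python3 - <<'E'
import cv2
im=cv2.imread("pics/s5.png"); cv2.imwrite("pics/s5z.png",cv2.resize(im[180:270,80:200],None,fx=6,fy=6,interpolation=cv2.INTER_CUBIC))
E
```

```text
6.6 [0.5953 0.3466 0.2288] [-3.141 -0.    -1.31 ] [ 0.81  0.52 -0.16  0.   -0.89 -0.55] 0.060109066885567206 [-0.5  0.6 -0.1]
```

View pics/s5z.png

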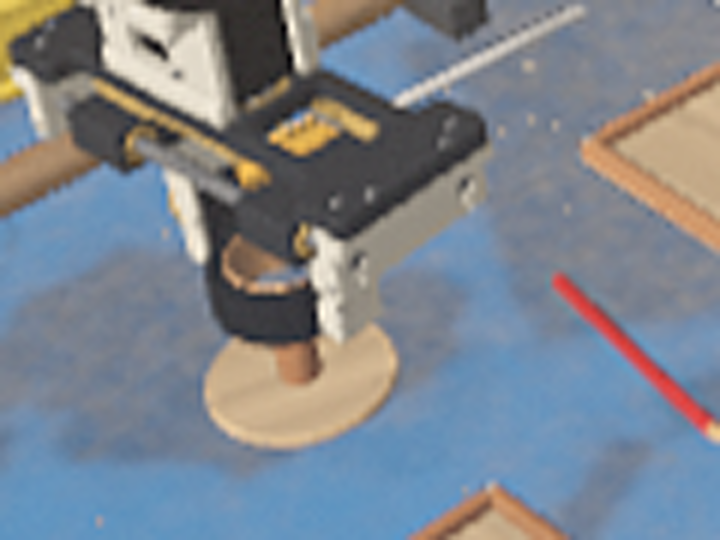

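The post is under the hole, and no contact force shows. I'll lower it onto the disc.

arm_command --targets '[[[0,0,0],[0,0,-12],1],[[0,0,0],[0,0,-12],1],[[0,0,0],[0,0,-8],1],[[0,0,0],[0,0,-5],1],[[0,0,0],[0,0,-3],1],[[0,0,0],[0,0,0],1],[[0,0,0],[0,0,0],1]]'

```text
t: 7.35
eef_pos: [0.5952, 0.3465, 0.1889]
ee_rot: [-3.141, 0.0, -1.31]
force: [0.8, -0.5, -1.1]
width: 0.0598
```

arm_command --targets '[[[0,0,0],[0,0,-1],1],[[0,0,0],[0,0,0],0],[[0,0,0],[0,0,0],0],[[0,0,0],[0,0,0],0],[[0,0,0],[0,0,0],0],[[0,0,0],[0,0,0],0]]'

```text
t: 7.95
eef_pos: [0.5951, 0.3464, 0.1878]
ee_rot: [-3.141, 0.0, -1.31]
force: [-0.6, 0.3, -0.6]
width: 0.0871
```

arm_command --targets '[[[0,0,0],[0,0,6],0],[[0,0,0],[0,0,15],0],[[0,0,0],[0,0,25],0],[[0,0,0],[0,0,35],0],[[0,0,0],[0,0,40],0],[[0,0,0],[-7,-37,40],0],[[0,0,0],[-7,-37,10],0],[[0,0,0],[-7,-37,0],0]]'

```text
t: 8.75
eef_pos: [0.5747, 0.238, 0.3594]
ee_rot: [-3.136, 0.002, -1.309]
force: [-0.3, -0.2, -0.1]
width: 0.0876
```

arm_command --targets '[[[0,0,0],[-9,-42,0],0],[[0,0,0],[-9,-42,0],0],[[0,0,0],[-9,-42,0],0],[[0,0,0],[-9,-42,0],0],[[0,0,0],[-9,-42,0],0],[[0,0,0],[-9,-42,0],0],[[0,0,0],[-9,-42,0],0],[[0,0,0],[-4,-38,0],0]]'

```text
t: 9.55
eef_pos: [0.5066, -0.0951, 0.3568]
ee_rot: [-3.139, -0.0, -1.31]
force: [1.1, 0.7, 0.3]
width: 0.088
```

```bash
python3 look.py scene s6; python3 look.py wrist w6;python3 wm.py w6; python3 - <<'E'
import cv2
im=cv2.imread("pics/s6.png"); cv2.imwrite("pics/s6z.png",cv2.resize(im[180:270,80:200],None,fx=6,fy=6,interpolation=cv2.INTER_CUBIC))
E
```

```text
9.55 [ 0.5066 -0.0951  0.3568] [-3.139 -0.    -1.31 ] [ 0.2   0.13 -0.41  0.   -1.03  0.07] 0.08802802743007036 [1.1 0.7 0.3]
9.6 [ 0.506  -0.0984  0.3567] [-3.141e+00 -1.000e-03 -1.311e+00] [ 0.19  0.13 -0.41  0.   -1.03  0.07] 0.08804636950456267 [-0.5 -3.9  0.9]
box 8425 z [0.0677 0.0695 0.0711] (array([ 510.2, -103.4]), array([101.5,  61.6]), -74.3) 115.7
offcut 4045 z [0.0329 0.0344 0.0359] (array([ 467.6, -118.6]), array([110. ,  43.8]), -71.5) 116.3
cap 1721 z [0.034  0.0355 0.0369] (array([559.6, -83.5]), array([55.8, 34.5]), -74.3) 56.0
  cap far pt x 577.3 min/max y -114.8 -58.9
```

View pics/s6z.png

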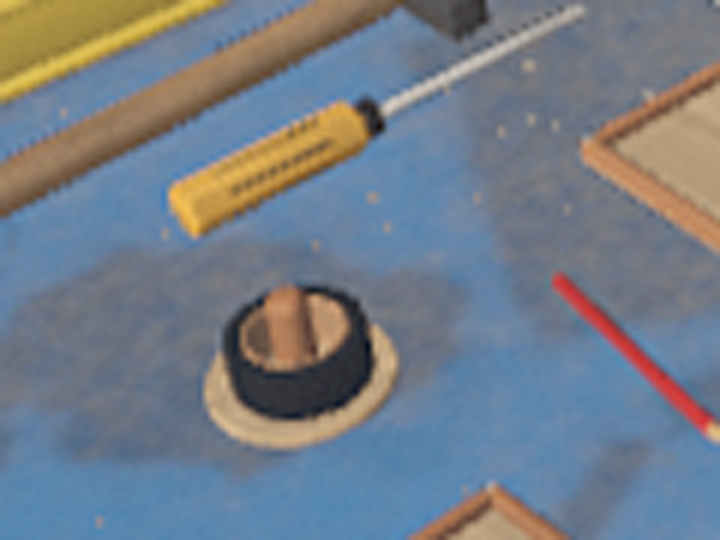

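View pics/w6.png

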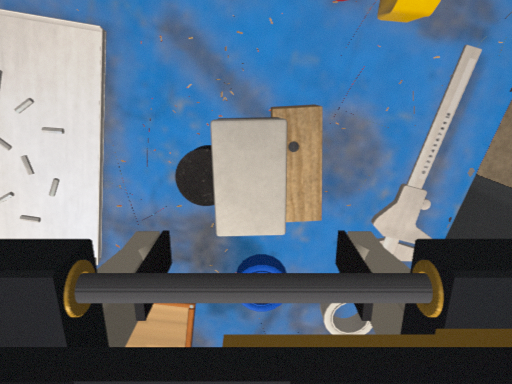

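The roll lies flat on the disc around the post, and the box hasn't moved: its centre is (510.2, −103.4) mm and it is level at z = 69.5 mm. Next I'll grasp the box.

arm_command --targets '[[[0,0,0.013],[3,-6,-20],0],[[0,0,0],[0,0,-30],0],[[0,0,0],[0,0,-20],0],[[0,0,0],[0,0,-10],0],[[0,0,0],[0,0,0],0],[[0,0,0],[0,0,0],0]]'

```text
t: 10.25
eef_pos: [0.5113, -0.099, 0.2762]
ee_rot: [-3.14, -0.0, -1.296]
force: [-0.3, 0.0, 0.2]
width: 0.088
```

arm_command --targets '[[[0,0,0],[-1,-4.5,-10],0],[[0,0,0],[0,0,-15],0],[[0,0,0],[0,0,-12],0],[[0,0,0],[0,0,-10],0],[[0,0,0],[0,0,-5],0],[[0,0,0],[0,0,0],0],[[0,0,0],[0,0,0],0]]'

```text
t: 10.95
eef_pos: [0.51, -0.1038, 0.2232]
ee_rot: [-3.141, -0.0, -1.297]
force: [0.0, -0.7, -0.0]
width: 0.0874
```

```bash
python3 look.py wrist w7
```

```text
10.95 [ 0.51   -0.1038  0.2232] [-3.141 -0.    -1.297] [ 0.18  0.3  -0.55  0.   -0.72  0.1 ] 0.08738772602868833 [ 0.  -0.7 -0. ]
```

View pics/w7.png

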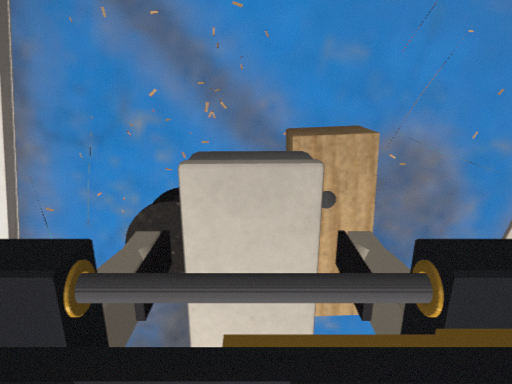

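arm_command --targets '[[[0,0,0],[0,0,2],0],[[0,0,0],[0,0,0],1],[[0,0,0],[0,0,0],1],[[0,0,0],[0,0,0],1],[[0,0,0],[0,0,0],1],[[0,0,0],[0,0,0],1],[[0,0,0],[0,0,0],1]]' --squeeze 40

```text
t: 11.7
eef_pos: [0.5098, -0.1038, 0.2251]
ee_rot: [-3.141, -0.0, -1.297]
force: [0.5, -0.3, 0.2]
width: 0.0618
```

arm_command --targets '[[[0,0,0],[0,0,2],1],[[0,0,0],[0,0,4],1],[[0,0,0],[0,0,8],1],[[0,0,0],[0,0,12],1],[[0,0,0],[0,0,14],1],[[0,0,0],[0,0,10],1],[[0,0,0],[0,0,5],1],[[0,0,0],[0,0,0],1]]'

```text
t: 12.5
eef_pos: [0.5099, -0.1038, 0.2811]
ee_rot: [-3.14, -0.0, -1.297]
force: [-0.0, 0.2, -1.4]
width: 0.0619
```

```bash
python3 look.py scene s8; python3 look.py wrist w8; python3 - <<'E'
import cv2
im=cv2.imread("pics/s8.png"); cv2.imwrite("pics/s8z.png",cv2.resize(im[100:240,220:400],None,fx=4,fy=4,interpolation=cv2.INTER_CUBIC))
E
```

```text
12.5 [ 0.5099 -0.1038  0.2811] [-3.14  -0.    -1.297] [ 0.18  0.22 -0.49  0.   -0.85  0.1 ] 0.06193523502110128 [-0.   0.2 -1.4]
12.55 [ 0.5096 -0.1038  0.2804] [-3.141  0.    -1.297] [ 0.18  0.22 -0.49 -0.   -0.85  0.1 ] 0.061751369643378906 [-0.2  0.1 -1.9]
```

View pics/s8z.png

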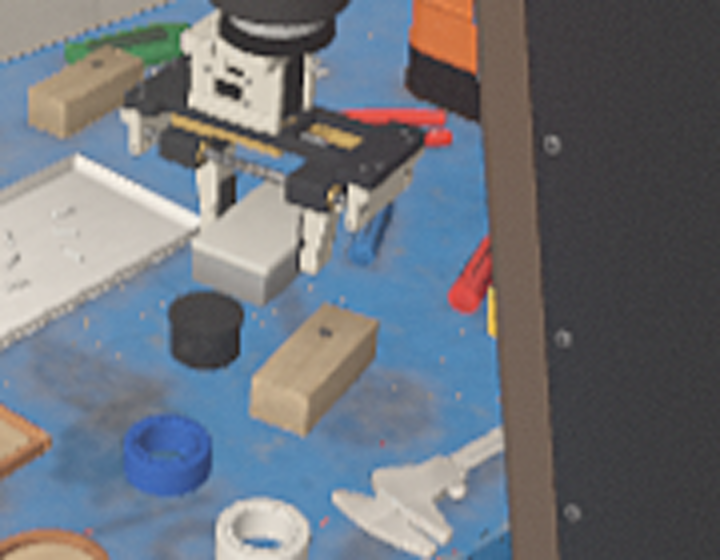

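View pics/w8.png

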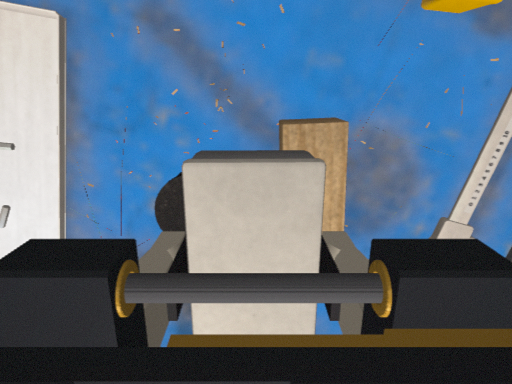

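arm_command --targets '[[[0,0,0.05],[2,6,5],1],[[0,0,0.09],[4,12,5],1],[[0,0,0.09],[5,15,5],1],[[0,0,0.09],[6,16,5],1],[[0,0,0.09],[6,16,5],1],[[0,0,0.09],[6,16,5],1],[[0,0,0.09],[6,16,0],1],[[0,0,0.09],[6,16,0],1]]'

```text
t: 13.4
eef_pos: [0.5507, 0.0099, 0.3094]
ee_rot: [3.141, 0.001, -0.613]
force: [0.2, -0.4, -2.5]
width: 0.0619
```

arm_command --targets '[[[0,0,0.09],[6,16,0],1],[[0,0,0.09],[6,16,0],1],[[0,0,0.09],[6,16,0],1],[[0,0,0.09],[6,16,0],1],[[0,0,0.09],[6,16,0],1],[[0,0,0.09],[5,15,0],1],[[0,0,0.09],[3,10,0],1],[[0,0,0.05],[1,5,0],1]]'

```text
t: 14.2
eef_pos: [0.5898, 0.1201, 0.3089]
ee_rot: [3.141, 0.002, 0.067]
force: [-0.5, 0.1, -2.3]
width: 0.0618
```

```bash
python3 look.py wrist w9; python3 look.py scene s9; python3 - <<'E'
from h import *
im=cv2.imread("pics/s9.png"); cv2.imwrite("pics/s9z.png",cv2.resize(im[120:260,100:300],None,fx=4,fy=4,interpolation=cv2.INTER_CUBIC))
E
```

```text
14.2 [0.5898 0.1201 0.3089] [3.141e+00 2.000e-03 6.700e-02] [ 0.53  0.32 -0.28 -0.   -0.97  1.11] 0.061780320298297504 [-0.5  0.1 -2.3]
14.25 [0.5899 0.1204 0.3089] [3.141e+00 1.000e-03 6.900e-02] [ 0.53  0.32 -0.28 -0.   -0.97  1.11] 0.061940832491507475 [ 0.2  0.2 -2.9]
```

View pics/s9z.png

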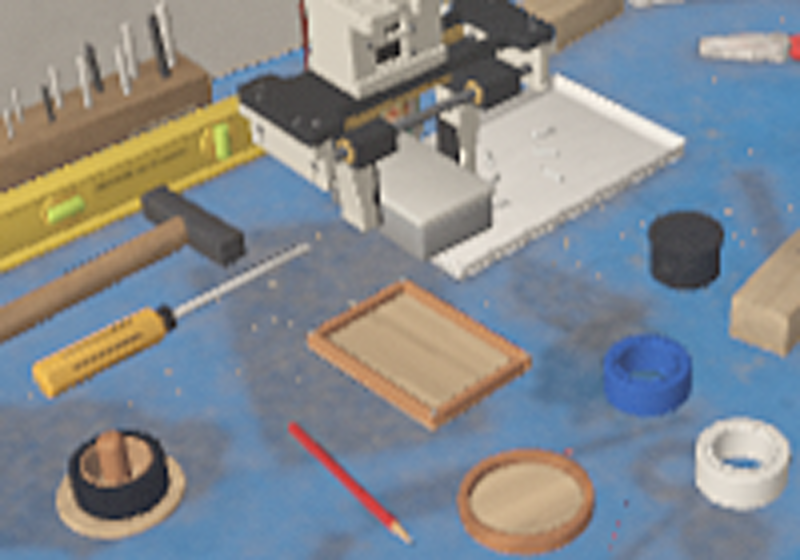

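View pics/w9.png

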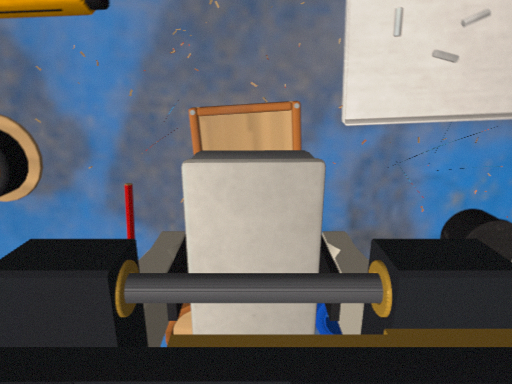

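```bash
python3 - <<'E'
from h import *
def ld(t):
    z=np.load(f"pics/{t}.npz"); return {k:z[k] for k in ("mtx","eye","orientation")},cloud({k:z[k] for k in ("mtx","eye","orientation")},z['d']),cv2.imread(f"pics/{t}.png")
p,C,im=ld("w9")
H,S,V=cv2.split(cv2.cvtColor(im,cv2.COLOR_BGR2HSV))
m=((C[:,:,2]>.010)&(C[:,:,2]<.018)&(abs(C[:,:,0]-.59)<.1)&(abs(C[:,:,1]-.12)<.08)&(H<25)&(S>90))
X=C[m&(np.mgrid[:384,:512][0]<150)][:,:2]*1000
a=np.radians(7.3);u=np.array([np.cos(a),np.sin(a)]);v=np.array([-u[1],u[0]])
print(len(X),"long max",np.percentile(X@u,99.5)-66,"short range",np.percentile(X@v,[.5,99.5]),"mid",np.percentile(X@v,[.5,99.5]).mean())
c=np.array([590.5,123.5]); print("expected",c@u,c@v)
# scene: lip height points
p,C,im=ld("s9"); H,S,V=cv2.split(cv2.cvtColor(im,cv2.COLOR_BGR2HSV))
m=((C[:,:,2]>.010)&(C[:,:,2]<.018)&(abs(C[:,:,0]-.59)<.1)&(abs(C[:,:,1]-.12)<.08)&(H<25)&(S>60))
X=C[m][:,:2]*1000; q1=np.percentile(X@u,[.5,99.5]);q2=np.percentile(X@v,[.5,99.5]); print("scene",q1,q1.mean(),q2,q2.mean())
# box in hand from the wrist
p,C,im=ld("w9"); m=(C[:,:,2]>.11)&(C[:,:,2]<.16)&(np.mgrid[:384,:512][0]<230)&(np.mgrid[:384,:512][0]>150)&(abs(np.mgrid[:384,:512][1]-254)<75)&(cv2.split(cv2.cvtColor(im,cv2.COLOR_BGR2HSV))[2]>120)
X=C[m]; print("box z",np.percentile(X[:,2],[2,50,98]),"far",np.percentile(X[:,:2]@u*1000,99.5)-51,"side",np.percentile(X[:,:2]@v*1000,[.5,99.5]).mean())
# plane tilt of lid
A=np.c_[X[:,:2]-X[:,:2].mean(0),np.ones(len(X))]; print("tilt deg",np.degrees(np.linalg.lstsq(A,X[:,2],rcond=None)[0][:2]))
t=np.array([589.8,120.3]); print("tcp",t@u,t@v)
# edge orientation far lip
m=((C[:,:,2]>.010)&(C[:,:,2]<.018)&(abs(C[:,:,0]-.65)<.03)&(abs(C[:,:,1]-.12)<.08)&(H[:,:]>=0)); 
E
```

```text
1472 long max 601.4629702314537 short range [ 2.95489482 93.26720013] mid 48.11104747473848
expected 601.4061475116793 47.467312280771196
scene [534.85065253 667.28409935] 601.0673759379997 [ 2.01747136 94.69444238] 48.35595687082675
box z [0.15122165 0.15304676 0.15443987] far 600.4074253552266 side 42.51559613765285
tilt deg [-0.87641315  0.95696329]
tcp 600.305214654342 44.38219529050405
```

arm_command --targets '[[[0,0,0.03],[0.3,2,-5],1],[[0,0,0.028],[0,1.6,-12],1],[[0,0,0],[0,0,-18],1],[[0,0,0],[0,0,-20],1],[[0,0,0],[0,0,-18],1],[[0,0,0],[0,0,-12],1],[[0,0,0],[0,0,-6],1],[[0,0,0],[0,0,0],1]]'

```text
t: 15.1
eef_pos: [0.5898, 0.1226, 0.218]
ee_rot: [3.141, 0.002, 0.121]
force: [0.6, -1.4, -1.4]
width: 0.0615
```

```bash
python3 look.py wrist w10; python3 look.py scene s10; python3 - <<'E'
from h import *
im=cv2.imread("pics/s10.png"); cv2.imwrite("pics/s10z.png",cv2.resize(im[140:240,150:270],None,fx=5.5,fy=5.5,interpolation=cv2.INTER_CUBIC))
E
```

```text
15.1 [0.5898 0.1226 0.218 ] [3.141e+00 2.000e-03 1.210e-01] [ 0.53  0.42 -0.37 -0.   -0.78  1.16] 0.0615090742250055 [ 0.6 -1.4 -1.4]
15.15 [0.5901 0.1228 0.2189] [3.141 0.    0.121] [ 0.53  0.42 -0.37  0.   -0.78  1.16] 0.06172858165684818 [ 0.7 -0.  -1.9]
```

View pics/s10z.png

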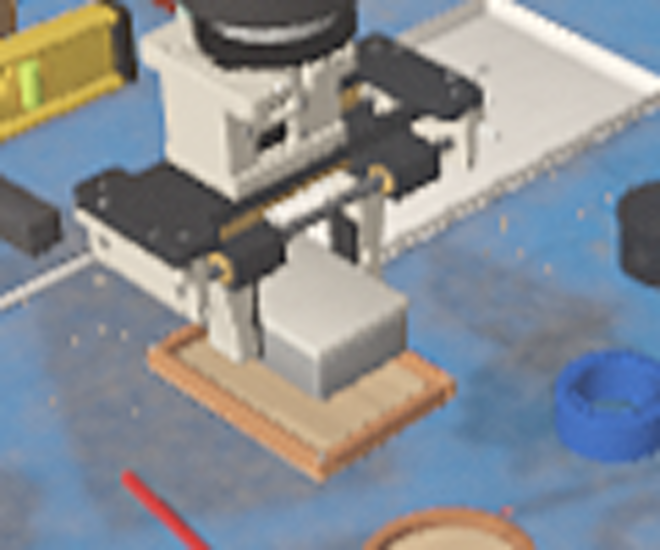

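View pics/w10.png

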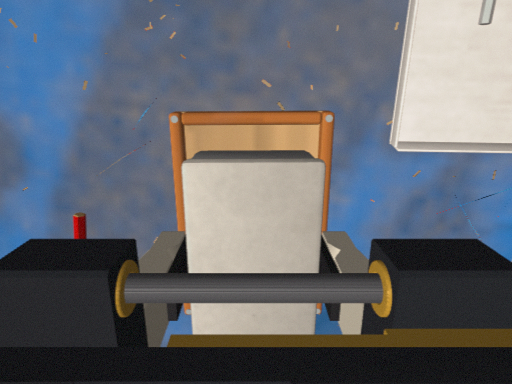

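arm_command --targets '[[[0,0,0.006],[0,1,-4],1],[[0,0,0],[0,0,-8],1],[[0,0,0],[0,0,-5],1],[[0,0,0],[0,0,-3],1],[[0,0,0],[0,0,-2],1],[[0,0,0],[0,0,0],1],[[0,0,0],[0,0,0],1]]'

```text
t: 15.9
eef_pos: [0.5901, 0.1238, 0.1971]
ee_rot: [3.142, -0.0, 0.127]
force: [0.4, 0.0, -2.8]
width: 0.0617
```

arm_command --targets '[[[0,0,0],[0,0,-1],1],[[0,0,0],[0,0,-1],1],[[0,0,0],[0,0,0],1],[[0,0,0],[0,0,0],1]]'

```text
t: 16.3
eef_pos: [0.5901, 0.1239, 0.1952]
ee_rot: [-3.142, -0.0, 0.127]
force: [-0.3, 0.9, -1.3]
width: 0.0623
```

arm_command --targets '[[[0,0,0],[0,0,-0.7],1],[[0,0,0],[0,0,0],1],[[0,0,0],[0,0,0],1]]'

```text
t: 16.6
eef_pos: [0.5901, 0.1239, 0.1951]
ee_rot: [3.142, -0.0, 0.128]
force: [-3.0, 0.0, 5.2]
width: 0.0613
```

Contact is showing (+5 N), so the box is resting on the floor. I'll release it and rise.

arm_command --targets '[[[0,0,0],[0,0,0],0],[[0,0,0],[0,0,0],0],[[0,0,0],[0,0,0],0],[[0,0,0],[0,0,0],0],[[0,0,0],[0,0,0],0]]'

```text
t: 17.1
eef_pos: [0.59, 0.1238, 0.1943]
ee_rot: [3.142, 0.0, 0.127]
force: [-0.0, 0.1, 0.2]
width: 0.0872
```

arm_command --targets '[[[0,0,0],[0,0,4],0],[[0,0,0],[0,0,12],0],[[0,0,0],[0,0,25],0],[[0,0,0],[0,0,35],0],[[0,0,0],[0,0,40],0],[[0,0,-0.14],[-8,-15,40],0],[[0,0,-0.14],[-11,-22,10],0],[[0,0,-0.14],[-11,-22,0],0]]'

```text
t: 17.9
eef_pos: [0.56, 0.0645, 0.3643]
ee_rot: [-3.138, -0.005, -0.298]
force: [0.3, -0.6, -0.7]
width: 0.0873
```

arm_command --targets '[[[0,0,-0.14],[-12,-23,0],0],[[0,0,-0.14],[-12,-23,0],0],[[0,0,-0.14],[-12,-23,0],0],[[0,0,-0.14],[-12,-23,0],0],[[0,0,-0.14],[-12,-23,0],0],[[0,0,-0.14],[-12,-23,0],0],[[0,0,-0.14],[-12,-20,0],0],[[0,0,0],[-5,-10,0],0]]'

```text
t: 18.7
eef_pos: [0.4698, -0.1044, 0.3615]
ee_rot: [-3.14, -0.0, -1.277]
force: [-0.0, 0.7, -0.8]
width: 0.0878
```

```bash
python3 look.py scene s11; python3 look.py wrist w11;python3 wm.py w11;  python3 - <<'E'
from h import *
im=cv2.imread("pics/s11.png"); cv2.imwrite("pics/s11z.png",cv2.resize(im[140:300,100:320],None,fx=3.5,fy=3.5,interpolation=cv2.INTER_CUBIC))
z=np.load("pics/s11.npz"); C=cloud(z,z['d']); m=(np.hypot(C[:,:,0]-.59,C[:,:,1]-.124)<.055)&(C[:,:,2]>.032); X=C[m]
print("box top z",np.percentile(X[:,2],[5,50,95]),cv2.minAreaRect((X[:,:2]*1000).astype(np.float32)))
E
```

```text
18.7 [ 0.4698 -0.1044  0.3615] [-3.14  -0.    -1.277] [ 0.19  0.07 -0.47 -0.   -1.03  0.1 ] 0.08780381508351431 [-0.   0.7 -0.8]
18.75 [ 0.4696 -0.1049  0.3614] [-3.141 -0.    -1.272] [ 0.19  0.07 -0.47  0.   -1.03  0.11] 0.08775887665708607 [-0.9 -0.5  0.1]
offcut 5170 z [0.033  0.0345 0.0359] (array([ 467.7, -118.4]), array([109.9,  44.1]), -71.9) 116.7
cap 2597 z [0.0339 0.0355 0.037 ] (array([550. , -86.7]), array([55.7, 53.8]), 62.1) 56.2
  cap far pt x 577.2 min/max y -115.0 -58.9
box top z [0.03674341 0.04120493 0.04392469] ((589.4886474609375, 124.71078491210938), (103.88675689697266, 63.7579345703125), 6.590406894683838)
```

View pics/s11z.png

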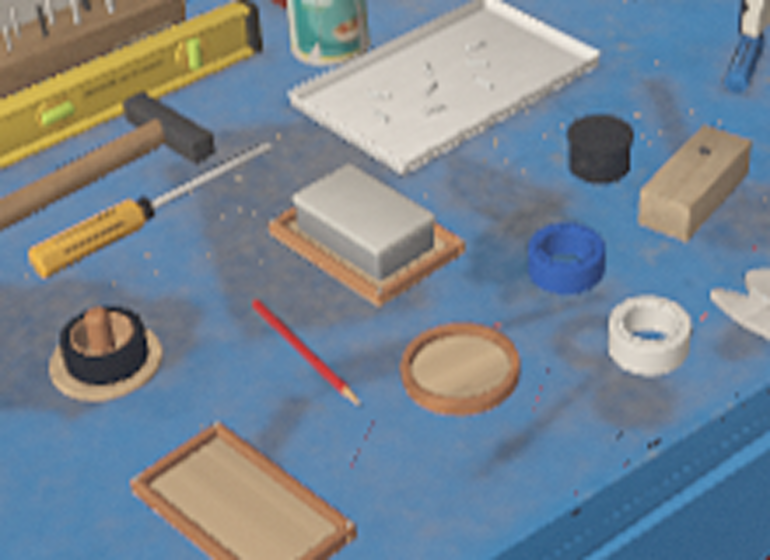

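View pics/w11.png

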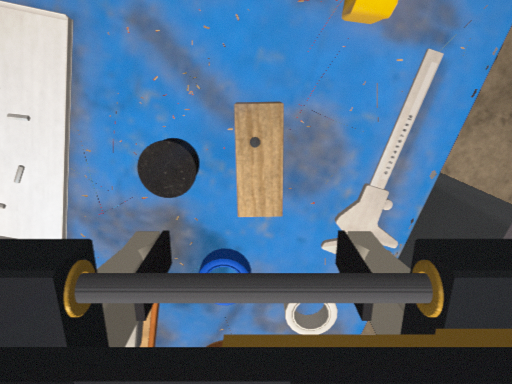

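The box sits inside the tray with its centre at (589.5, 124.7) and its top at about 41 mm. The offcut is at (467.7, −118.4), axis −71.9°. The cap is at (550, −86.7), and an open finger at the offcut would come near it, so I'll take the cap first with the jaws turned 90°.

arm_command --targets '[[[0,0,0.136],[10,2,-5],0],[[0,0,0.136],[10,2,-5],0],[[0,0,0.136],[10,2,-5],0],[[0,0,0.136],[10,2,-5],0],[[0,0,0.136],[10,3,-5],0],[[0,0,0.136],[10,3,-5],0],[[0,0,0.136],[10,2,0],0],[[0,0,0.136],[10,2,0],0]]'

```text
t: 19.6
eef_pos: [0.552, -0.0843, 0.3304]
ee_rot: [3.142, -0.0, -0.175]
force: [-0.5, -0.7, 0.1]
width: 0.0876
```

arm_command --targets '[[[0,0,0.136],[0,0,-10],0],[[0,0,0.136],[0,0,-10],0],[[0,0,0.136],[0,0,-10],0],[[0,0,0],[0,0,0],0],[[0,0,0],[0,0,0],0]]'

```text
t: 20.1
eef_pos: [0.5515, -0.0847, 0.3007]
ee_rot: [3.141, 0.0, 0.221]
force: [-0.6, -0.4, 0.3]
width: 0.0876
```

```bash
python3 look.py wrist w12;python3 wm.py w12
```

```text
20.1 [ 0.5515 -0.0847  0.3007] [3.141 0.    0.221] [ 0.2   0.26 -0.39  0.   -0.92  1.59] 0.08764427528272396 [-0.6 -0.4  0.3]
offcut 2211 z [0.0288 0.0341 0.0355] (array([ 468. , -118.2]), array([108.9,  46.2]), -72.1) 116.0
cap 3711 z [0.0339 0.0354 0.0368] (array([550.5, -86.1]), array([55.2, 54.2]), 12.3) 55.7
  cap far pt x 578.9 min/max y -113.4 -59.0
```

View pics/w12.png

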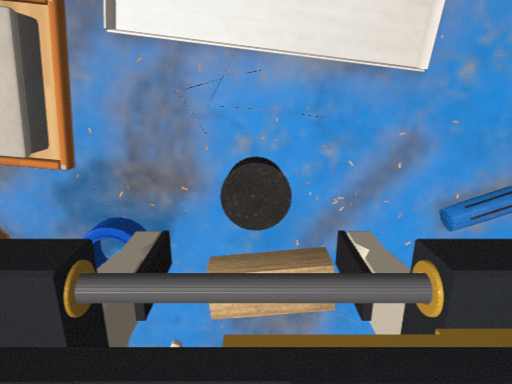

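arm_command --targets '[[[0,0,0],[-1,-1.5,-20],0],[[0,0,0],[0,0,-25],0],[[0,0,0],[0,0,-25],0],[[0,0,0],[0,0,-20],0],[[0,0,0],[0,0,-13],0],[[0,0,0],[0,0,-7],0],[[0,0,0],[0,0,0],0],[[0,0,0],[0,0,0],0]]'

```text
t: 20.95
eef_pos: [0.5505, -0.0866, 0.1911]
ee_rot: [3.141, -0.001, 0.223]
force: [0.3, 0.6, -0.6]
width: 0.0876
```

arm_command --targets '[[[0,0,0],[0,0,0],1],[[0,0,0],[0,0,0],1],[[0,0,0],[0,0,0],1],[[0,0,0],[0,0,0],1],[[0,0,0],[0,0,0],1],[[0,0,0],[0,0,0],1]]' --squeeze 30

```text
t: 21.55
eef_pos: [0.5501, -0.0867, 0.1905]
ee_rot: [3.142, -0.0, 0.223]
force: [-0.1, 0.4, 2.2]
width: 0.0558
```

arm_command --targets '[[[0,0,0],[0,0,4],1],[[0,0,0],[0,0,10],1],[[0,0,0],[0,0,20],1],[[0,0,0],[0,0,25],1],[[0,0,0],[0,0,20],1],[[0,0,0],[-6,10,10],1],[[0,0,0],[-11,20,0],1],[[0,0,0],[-13,25,0],1]]'

```text
t: 22.35
eef_pos: [0.5193, -0.0313, 0.2798]
ee_rot: [-3.141, -0.001, 0.222]
force: [1.0, -0.0, -0.1]
width: 0.0551
```

```bash
python3 - <<'E'
from station import *
from h import *
for t in ["s11","top0"]:
    if t=="top0": z=camera_params("top"); d=np.load("pics/top0.npy")
    else: z=np.load("pics/s11.npz"); d=z['d']
    C=cloud(z,d); im=cv2.imread(f"pics/{t}.png"); H,S,V=cv2.split(cv2.cvtColor(im,cv2.COLOR_BGR2HSV))
    for nm,c in [("round",(.423,.157)),("narrow",(.407,.347))]:
        m=(np.hypot(C[:,:,0]-c[0],C[:,:,1]-c[1])<(.06 if nm=="round" else .1))&(C[:,:,2]>.0095)&(C[:,:,2]<.018)&((H<25)|(H>170))&(S>60)
        X=(C[m][:,:2]*1000).astype(np.float32); print(t,nm,len(X),cv2.minAreaRect(X),cv2.minEnclosingCircle(X) if nm=="round" else "")
print(get_state()['eef_pos'],get_state()['width'])
E
```

```text
s11 round 255 ((422.1060485839844, 157.7510986328125), (82.43962097167969, 83.19065856933594), 40.00801467895508) ((421.3839111328125, 157.80831909179688), 43.05539321899414)
s11 narrow 507 ((406.7685852050781, 347.18035888671875), (140.08457946777344, 75.521484375), 8.842875480651855) 
top0 round 162 ((423.9988098144531, 156.82955932617188), (79.88826751708984, 79.44361877441406), 88.90206909179688) ((423.8078308105469, 156.5423583984375), 41.668521881103516)
top0 narrow 267 ((407.57061767578125, 345.6683654785156), (135.8765106201172, 74.05035400390625), 8.154877662658691) 
[ 0.51930252 -0.03126319  0.2798247 ] 0.055102179828734645
```

arm_command --targets '[[[0,0,0],[-14,27,0],1],[[0,0,0],[-14,27,0],1],[[0,0,0],[-14,27,0],1],[[0,0,0],[-14,27,0],1],[[0,0,0],[-14,27,0],1],[[0,0,0],[-12,23,0],1],[[0,0,0],[-9,18,0],1],[[0,0,0],[-5,10,0],1]]'

```text
t: 23.15
eef_pos: [0.4229, 0.1555, 0.2796]
ee_rot: [-3.141, -0.0, 0.225]
force: [0.1, 0.8, -0.1]
width: 0.0555
```

arm_command --targets '[[[0,0,0],[0,0,-10],1],[[0,0,0],[0,0,-15],1],[[0,0,0],[0,0,-15],1],[[0,0,0],[0,0,-10],1],[[0,0,0],[0,0,0],1],[[0,0,0],[0,0,0],1]]'

```text
t: 23.75
eef_pos: [0.4242, 0.154, 0.2293]
ee_rot: [3.141, 0.001, 0.223]
force: [-0.2, 0.1, -0.5]
width: 0.0551
```

```bash
python3 look.py wrist w13;python3 look.py scene s13; python3 - <<'E'
from h import *
im=cv2.imread("pics/s13.png"); cv2.imwrite("pics/s13z.png",cv2.resize(im[150:300,150:320],None,fx=4,fy=4,interpolation=cv2.INTER_CUBIC))
E
```

```text
23.75 [0.4242 0.154  0.2293] [3.141e+00 1.000e-03 2.230e-01] [ 0.79  0.19 -0.69  0.   -0.68  1.01] 0.05507580948197191 [-0.2  0.1 -0.5]
23.8 [0.4243 0.1542 0.2296] [ 3.142 -0.     0.223] [ 0.79  0.19 -0.69  0.   -0.68  1.01] 0.05571597436598841 [ 0.2  0.3 -0.4]
```

View pics/s13z.png

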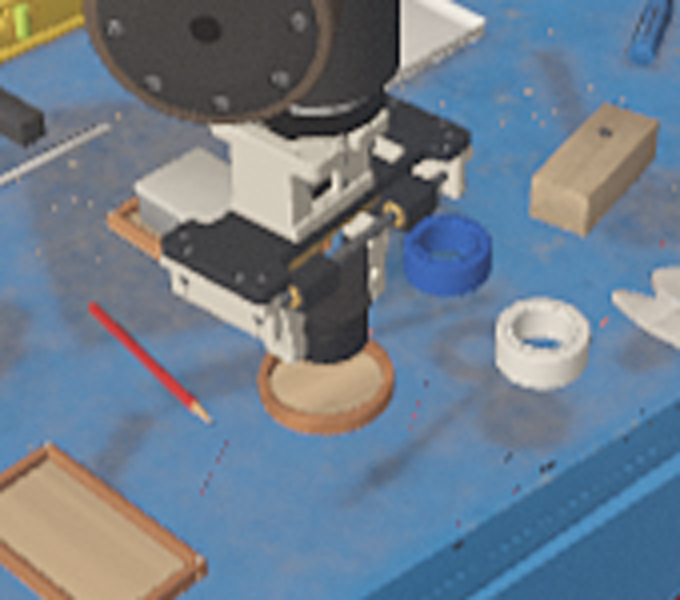

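View pics/w13.png

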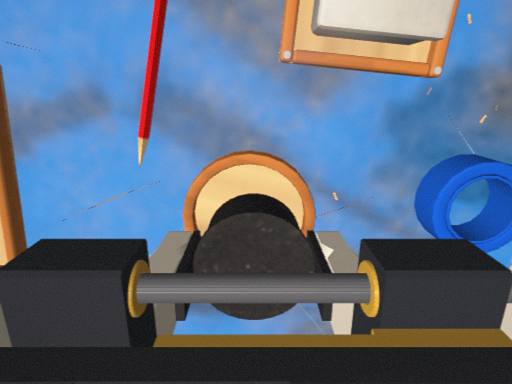

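```bash
python3 - <<'E'
from h import *
z=np.load("pics/w13.npz"); C=cloud(z,z['d']); im=cv2.imread("pics/w13.png"); H,S,V=cv2.split(cv2.cvtColor(im,cv2.COLOR_BGR2HSV))
m=(((H<25)|(H>170))&(S>60)&(np.hypot(C[:,:,0]-.423,C[:,:,1]-.157)<.06)).astype(np.uint8)
cs,_=cv2.findContours(m,cv2.RETR_EXTERNAL,cv2.CHAIN_APPROX_NONE); c=max(cs,key=cv2.contourArea).reshape(-1,2)
k=(c[:,1]<222)&((c[:,0]<205)|(c[:,0]>290)|(c[:,1]<190)); X=onplane(z,c[k],.013)[:,:2]*1000
A=np.c_[2*X,np.ones(len(X))]; s=np.linalg.lstsq(A,(X**2).sum(1),rcond=None)[0]; print(len(X),s[:2],np.sqrt(s[2]+s[:2]@s[:2]))
E
```

```text
205 [427.42369894 158.91341881] 39.66908688424228
```

arm_command --targets '[[[0,0,0],[-0.5,3,0],1],[[0,0,0],[0,0,-8],1],[[0,0,0],[0,0,-10],1],[[0,0,0],[0,0,-8],1],[[0,0,0],[0,0,-4],1],[[0,0,0],[0,0,-2.5],1],[[0,0,0],[0,0,0],1],[[0,0,0],[0,0,0],1]]'

```text
t: 24.65
eef_pos: [0.4236, 0.1574, 0.1969]
ee_rot: [3.142, -0.0, 0.223]
force: [0.2, -0.1, -0.1]
width: 0.0552
```

arm_command --targets '[[[0,0,0],[0,0,-1],1],[[0,0,0],[0,0,0],1],[[0,0,0],[0,0,0],1]]'

```text
t: 24.95
eef_pos: [0.4235, 0.1573, 0.196]
ee_rot: [-3.141, -0.0, 0.223]
force: [-0.2, 0.2, 0.7]
width: 0.0556
```

arm_command --targets '[[[0,0,0],[0,0,-0.5],1],[[0,0,0],[0,0,0],0],[[0,0,0],[0,0,0],0],[[0,0,0],[0,0,0],0],[[0,0,0],[0,0,0],0],[[0,0,0],[0,0,0],0]]'

```text
t: 25.55
eef_pos: [0.4235, 0.1573, 0.1954]
ee_rot: [3.142, 0.0, 0.223]
force: [-0.4, -0.4, -0.5]
width: 0.0861
```

arm_command --targets '[[[0,0,0],[0,0,4],0],[[0,0,0],[0,0,12],0],[[0,0,0],[0,0,25],0],[[0,0,0],[0,0,35],0],[[0,0,-0.1],[0,-10,30],0],[[0,0,-0.14],[4,-25,10],0],[[0,0,-0.14],[4,-25,0],0],[[0,0,-0.14],[4,-25,0],0]]'

```text
t: 26.35
eef_pos: [0.4354, 0.0715, 0.3124]
ee_rot: [-3.14, -0.001, -0.302]
force: [0.1, 0.5, -0.5]
width: 0.0873
```

arm_command --targets '[[[0,0,-0.14],[4,-25,0],0],[[0,0,-0.14],[4,-25,0],0],[[0,0,-0.14],[4,-25,0],0],[[0,0,-0.14],[4,-25,0],0],[[0,0,-0.14],[4,-25,0],0],[[0,0,-0.14],[4,-25,0],0],[[0,0,-0.12],[4,-25,0],0],[[0,0,0],[3,-13,0],0]]'

```text
t: 27.15
eef_pos: [0.4664, -0.1172, 0.3116]
ee_rot: [3.141, -0.0, -1.262]
force: [-0.1, 0.1, 0.5]
width: 0.0878
```

```bash
python3 look.py scene s14; python3 look.py wrist w14;python3 wm.py w14;  python3 - <<'E'
from h import *
im=cv2.imread("pics/s14.png"); cv2.imwrite("pics/s14z.png",cv2.resize(im[140:320,100:320],None,fx=3.3,fy=3.3,interpolation=cv2.INTER_CUBIC))
z=np.load("pics/s14.npz"); C=cloud(z,z['d']); m=(np.hypot(C[:,:,0]-.424,C[:,:,1]-.157)<.05)&(C[:,:,2]>.035); X=C[m]
print("cap top z",np.percentile(X[:,2],[5,50,95]),cv2.minAreaRect((X[:,:2]*1000).astype(np.float32)))
E
```

```text
27.15 [ 0.4664 -0.1172  0.3116] [ 3.141 -0.    -1.262] [ 0.16  0.12 -0.54  0.   -0.91  0.14] 0.08775187027901081 [-0.1  0.1  0.5]
27.2 [ 0.4668 -0.1178  0.3115] [ 3.141 -0.    -1.259] [ 0.16  0.13 -0.53  0.   -0.91  0.15] 0.08768318547303662 [-0.9 -1.6 -0.4]
offcut 6908 z [0.0331 0.0344 0.0359] (array([ 467.6, -118.8]), array([109.1,  44.5]), -71.9) 116.2
cap top z [0.04207755 0.51383784 0.55940313] ((421.1599426269531, 145.16355895996094), (78.57759094238281, 72.80380249023438), 43.46613693237305)
```

View pics/s14z.png

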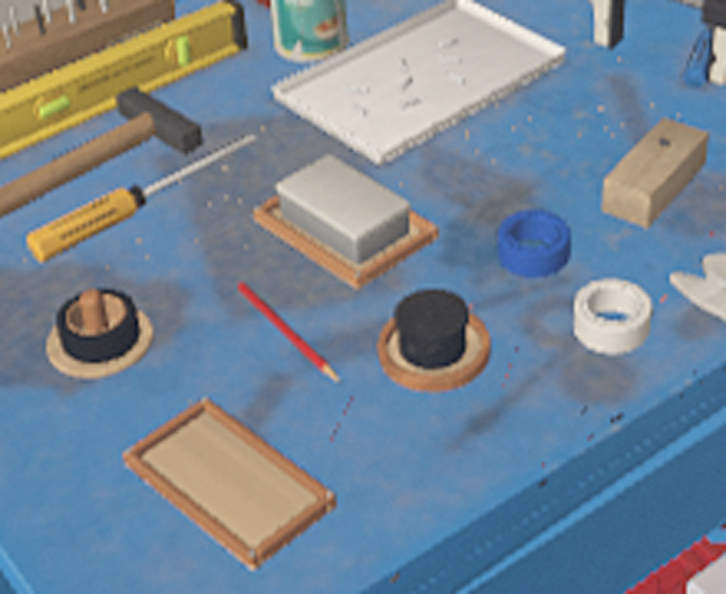

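View pics/w14.png

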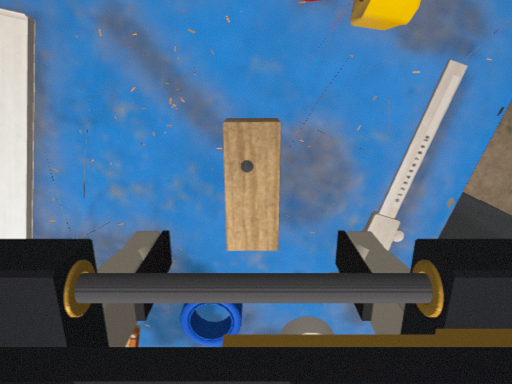

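```bash
python3 - <<'E'
from h import *
z=np.load("pics/w14.npz"); print(onplane(z,[[370,230],[385,212],[455,65],[212,318]],.008)[:,:2])
z0=None
from station import *
p=camera_params("top"); print(onplane(p,[[275,235],[290,232],[300,236]],.01)[:,:2]); C=cloud(p,np.load("pics/top0.npy")); print(C[232:244:3,276].round(3))
E
```

```text
[[ 0.3481399  -0.10725544]
 [ 0.34234407 -0.1279751 ]
 [ 0.34170859 -0.26085163]
 [ 0.46185584  0.03204465]]
[[ 0.34921468 -0.04307824]
 [ 0.35775958 -0.09075353]
 [ 0.34461835 -0.12198561]]
[[ 0.359 -0.047  0.009]
 [ 0.349 -0.046  0.008]
 [ 0.34  -0.046  0.007]
 [ 0.33  -0.046  0.007]]
```

arm_command --targets '[[[0,0,0.004],[0.5,0,-20],0],[[0,0,0],[0,0,-30],0],[[0,0,0],[0,0,-25],0],[[0,0,0],[0,0,-20],0],[[0,0,0],[0,0,-15],0],[[0,0,0],[0,0,-9],0],[[0,0,0],[0,0,-3],0],[[0,0,0],[0,0,0],0]]'

```text
t: 28.05
eef_pos: [0.4671, -0.1154, 0.1895]
ee_rot: [3.141, -0.0, -1.252]
force: [-0.1, 0.3, -0.0]
width: 0.0873
```

arm_command --targets '[[[0,0,0],[0.5,-3,1],0],[[0,0,0],[0,0,0],0],[[0,0,0],[0,0,0],1],[[0,0,0],[0,0,0],1],[[0,0,0],[0,0,0],1],[[0,0,0],[0,0,0],1],[[0,0,0],[0,0,0],1],[[0,0,0],[0,0,0],1]]' --squeeze 40

```text
t: 28.85
eef_pos: [0.4676, -0.1186, 0.1904]
ee_rot: [-3.141, -0.0, -1.253]
force: [0.4, 0.1, 0.7]
width: 0.0453
```

arm_command --targets '[[[0,0,0],[0,0,4],1],[[0,0,0],[0,0,10],1],[[0,0,0],[0,0,20],1],[[0,0,0],[0,0,30],1],[[0,0,0],[0,0,30],1],[[0,0,0],[0,0,20],1],[[0,0,0],[0,0,5],1],[[0,0,0],[0,0,0],1]]'

```text
t: 29.65
eef_pos: [0.4674, -0.1187, 0.3103]
ee_rot: [-3.14, -0.0, -1.253]
force: [-0.0, 0.0, -2.1]
width: 0.045
```

```bash
python3 look.py wrist w15
```

```text
29.65 [ 0.4674 -0.1187  0.3103] [-3.14  -0.    -1.253] [ 0.16  0.13 -0.54 -0.   -0.91  0.16] 0.044953023321606674 [-0.   0.  -2.1]
```

View pics/w15.png

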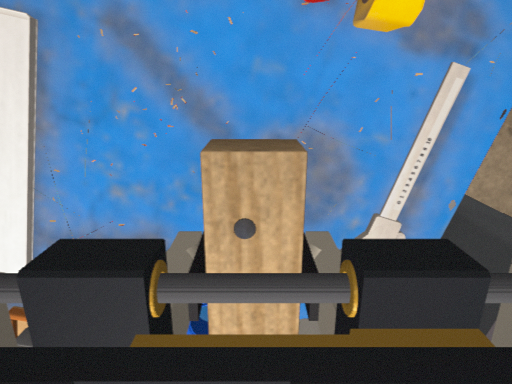

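arm_command --targets '[[[0,0,0.05],[-2,15,0],1],[[0,0,0.09],[-4,28,0],1],[[0,0,0.09],[-4,31,0],1],[[0,0,0.09],[-4,32,0],1],[[0,0,0.09],[-4,32,0],1],[[0,0,0.09],[-4,32,0],1],[[0,0,0.09],[-4,32,0],1],[[0,0,0.09],[-4,32,0],1]]'

```text
t: 30.5
eef_pos: [0.4367, 0.1163, 0.3079]
ee_rot: [3.139, 0.001, -0.569]
force: [1.0, -0.1, -1.5]
width: 0.0446
```

arm_command --targets '[[[0,0,0.09],[-4,32,0],1],[[0,0,0.09],[-4,32,0],1],[[0,0,0.09],[-4,32,0],1],[[0,0,0.09],[-4,32,0],1],[[0,0,0.09],[-4,32,0],1],[[0,0,0.09],[-4,32,0],1],[[0,0,0.09],[-4,28,0],1],[[0,0,0.09],[-2,11,0],1]]'

```text
t: 31.3
eef_pos: [0.407, 0.3484, 0.3075]
ee_rot: [3.14, 0.002, 0.152]
force: [0.4, -0.7, -0.8]
width: 0.0448
```

arm_command --targets '[[[0,0,0],[0,0,-15],1],[[0,0,0],[0,0,-25],1],[[0,0,0],[0,0,-20],1],[[0,0,0],[0,0,-10],1],[[0,0,0],[0,0,0],1],[[0,0,0],[0,0,0],1]]'

```text
t: 31.9
eef_pos: [0.4077, 0.3464, 0.2393]
ee_rot: [3.141, 0.0, 0.147]
force: [0.2, -0.1, -1.6]
width: 0.0449
```

```bash
python3 look.py wrist w16;python3 look.py scene s16; python3 - <<'E'
from h import *
im=cv2.imread("pics/s16.png"); cv2.imwrite("pics/s16z.png",cv2.resize(im[180:330,80:290],None,fx=3.7,fy=3.7,interpolation=cv2.INTER_CUBIC))
z=np.load("pics/w16.npz"); C=cloud(z,z['d']); im=cv2.imread("pics/w16.png"); H,S,V=cv2.split(cv2.cvtColor(im,cv2.COLOR_BGR2HSV))
a=np.radians(8.5);u=np.array([np.cos(a),np.sin(a)]);v=np.array([-u[1],u[0]])
m=((C[:,:,2]>.010)&(C[:,:,2]<.018)&(abs(C[:,:,0]-.43)<.1)&(abs(C[:,:,1]-.346)<.08)&(H<25)&(S>90)&(np.mgrid[:384,:512][0]<220))
X=C[m][:,:2]*1000; q=np.percentile(X@v,[.3,99.7]); print(len(X),"tray u",np.percentile(X@u,99.7)-70,"v",q,q.mean(), "fixed-cam",np.array([407.4,346.4])@np.c_[u,v])
m=(C[:,:,2]>.06)&(C[:,:,2]<.08)&(H<30)&(S>50)&(np.mgrid[:384,:512][0]<235)&(abs(C[:,:,1]-.346)<.06); X=C[m]
q=np.percentile(X[:,:2]@v*1000,[.5,99.5]); print("offcut z",np.percentile(X[:,2],[3,50,97]),"u",np.percentile(X[:,:2]@u*1000,99.5)-55,"v",q,q.mean())
print(u,v)
E
```

```text
31.9 [0.4077 0.3464 0.2393] [3.141 0.    0.147] [ 1.07  0.3  -0.5   0.   -0.77  0.65] 0.04486042371629246 [ 0.2 -0.1 -1.6]
31.95 [0.4078 0.3466 0.2399] [-3.141e+00 -1.000e-03  1.470e-01] [ 1.07  0.3  -0.5   0.   -0.77  0.65] 0.04480529596232398 [-0.3  0.1 -1.6]
2593 tray u 454.2200187141392 v [246.76513675 320.52843517] 283.64678596003387 fixed-cam [454.12624275 282.37754097]
offcut z [0.06036366 0.07021335 0.07964976] u 454.3931877341863 v [256.83318521 309.53408507] 283.1836351366014
[0.98901586 0.14780941] [-0.14780941  0.98901586]
```

View pics/s16z.png

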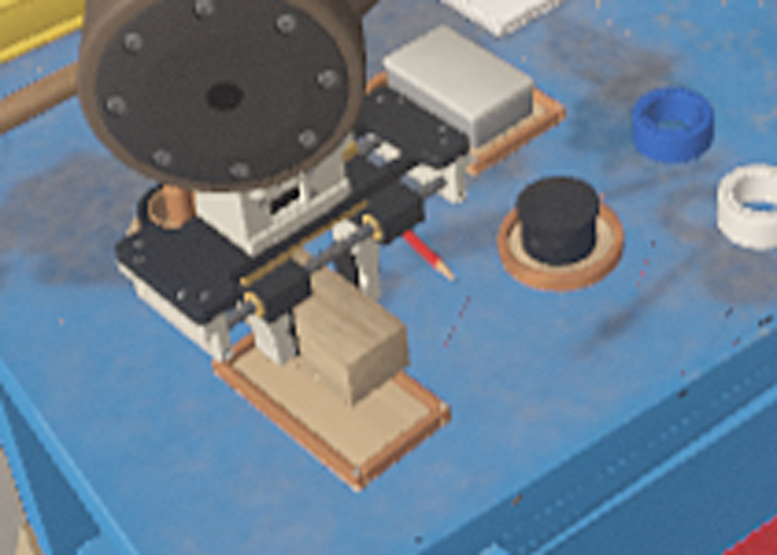

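View pics/w16.png

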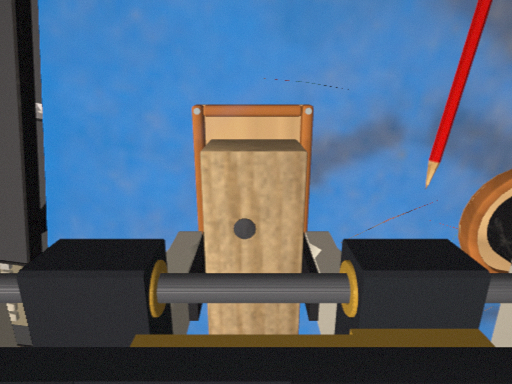

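arm_command --targets '[[[0,0,0],[0,0,-8],1],[[0,0,0],[0,0,-12],1],[[0,0,0],[0,0,-10],1],[[0,0,0],[0,0,-6],1],[[0,0,0],[0,0,-4],1],[[0,0,0],[0,0,-2.5],1],[[0,0,0],[0,0,0],1],[[0,0,0],[0,0,0],1]]'

```text
t: 32.8
eef_pos: [0.4076, 0.3464, 0.197]
ee_rot: [-3.141, -0.0, 0.147]
force: [0.1, 0.2, -2.0]
width: 0.0451
```

arm_command --targets '[[[0,0,0],[0,0,-1],1],[[0,0,0],[0,0,0],1],[[0,0,0],[0,0,0],1]]'

```text
t: 33.1
eef_pos: [0.4075, 0.3463, 0.196]
ee_rot: [-3.141, -0.0, 0.147]
force: [-0.7, 0.4, -1.6]
width: 0.0446
```

arm_command --targets '[[[0,0,0],[0,0,-0.7],1],[[0,0,0],[0,0,0],1],[[0,0,0],[0,0,0],0],[[0,0,0],[0,0,0],0],[[0,0,0],[0,0,0],0],[[0,0,0],[0,0,0],0],[[0,0,0],[0,0,0],0]]'

```text
t: 33.8
eef_pos: [0.4075, 0.3463, 0.1952]
ee_rot: [-3.142, -0.0, 0.147]
force: [0.0, 0.1, -0.2]
width: 0.0787
```

arm_command --targets '[[[0,0,0],[0,0,4],0],[[0,0,0],[0,0,12],0],[[0,0,0],[0,0,25],0],[[0,0,0],[0,0,40],0],[[0,0,0],[0,0,40],0],[[0,0,0],[10,-30,40],0],[[0,0,0],[10,-40,20],0],[[0,0,0],[10,-40,0],0]]'

```text
t: 34.6
eef_pos: [0.4379, 0.2363, 0.3801]
ee_rot: [-3.137, -0.006, 0.149]
force: [1.3, -0.6, -1.2]
width: 0.0873
```

arm_command --targets '[[[0,0,0],[5,-45,0],0],[[0,0,0],[5,-45,0],0],[[0,0,0],[5,-45,0],0],[[0,0,0],[5,-45,0],0],[[0,0,0],[5,-45,0],0],[[0,0,0],[5,-45,0],0],[[0,0,0],[5,-45,0],0],[[0,0,0],[5,-45,0],0]]'

```text
t: 35.4
eef_pos: [0.4769, -0.125, 0.3768]
ee_rot: [3.141, -0.002, 0.148]
force: [1.7, 0.5, -0.1]
width: 0.0873
```

```bash
python3 look.py scene s17; python3 look.py top t17;  python3 - <<'E'
from h import *
im=cv2.imread("pics/s17.png"); cv2.imwrite("pics/s17z.png",cv2.resize(im[140:320,80:300],None,fx=3.3,fy=3.3,interpolation=cv2.INTER_CUBIC))
for t in ["s17","t17"]:
    z=np.load(f"pics/{t}.npz"); C=cloud(z,z['d'])
    for nm,c,r,lo,hi,ex in [("box",(.59,.124),.06,.033,.05,.0395),("cap",(.424,.157),.034,.036,.05,.041),("offcut",(.4075,.3465),.063,.033,.05,.040),("roll",(.5955,.3475),.035,.025,.035,.030)]:
        m=(np.hypot(C[:,:,0]-c[0],C[:,:,1]-c[1])<r)&(C[:,:,2]>lo)&(C[:,:,2]<hi); X=C[m]
        if len(X)>10:
            A=np.c_[X[:,:2]-X[:,:2].mean(0),np.ones(len(X))]; g=np.degrees(np.linalg.lstsq(A,X[:,2],rcond=None)[0][:2])
            print(t,nm,len(X),"z",np.median(X[:,2]).round(4),ex,np.round(np.array(sum([list(q) if hasattr(q,'__len__') else [q] for q in cv2.minAreaRect((X[:,:2]*1000).astype(np.float32))],[])),1),"tilt",g.round(1))
    H,S,V=cv2.split(cv2.cvtColor(cv2.imread(f"pics/{t}.png"),cv2.COLOR_BGR2HSV))
    reg=(C[:,:,0]>.3)&(C[:,:,0]<.6)&(C[:,:,1]>-.45)&(C[:,:,1]<-.2)&(H>18)&(H<35)&(S>140)
    print("measure",reg.sum(), cv2.minAreaRect((C[reg][:,:2]*1000).astype(np.float32)) if reg.sum()>5 else "")
E
```

```text
35.4 [ 0.4769 -0.125   0.3768] [ 3.141e+00 -2.000e-03  1.480e-01] [ 0.14  0.08 -0.42  0.   -1.07  1.58] 0.0873074787036465 [ 1.7  0.5 -0.1]
35.45 [ 0.4772 -0.1295  0.3765] [ 3.14  -0.     0.145] [ 0.13  0.08 -0.42  0.   -1.07  1.58] 0.08725884933388393 [ 2.7 -4.9  2.1]
s17 box 567 z 0.0412 0.0395 [590.2 125.2 105.4  64.8   5.5] tilt [ 0.4 -0.8]
s17 cap 305 z 0.0429 0.041 [423.5 157.7  54.9  55.6  72.1] tilt [ 1.2 -1.1]
s17 offcut 837 z 0.0416 0.04 [408.7 346.6 113.7  46.6   8.2] tilt [ 0.9 -1.9]
s17 roll 234 z 0.031 0.03 [593.7 347.3  58.5  59.   68.6] tilt [ 1.4 -0.5]
measure 305 ((424.5533752441406, -296.79901123046875), (35.827308654785156, 73.6438217163086), 9.882468223571777)
t17 box 117 z 0.0402 0.0395 [631.8 129.9  19.2  60.9   7.4] tilt [ 0.5 -0.3]
t17 cap 26 z 0.042 0.041 [414.8 179.4  26.7   9.5   9.9] tilt [1.9 5.5]
t17 offcut 540 z 0.0408 0.04 [408.9 346.9 110.1  46.9   8.8] tilt [-0.   0.1]
t17 roll 164 z 0.0309 0.03 [594.7 346.2  55.9  56.8   2.4] tilt [0.1 0.8]
measure 260 ((428.9442443847656, -325.3260803222656), (29.43036460876465, 124.73656463623047), 9.619161605834961)
```

View pics/s17z.png

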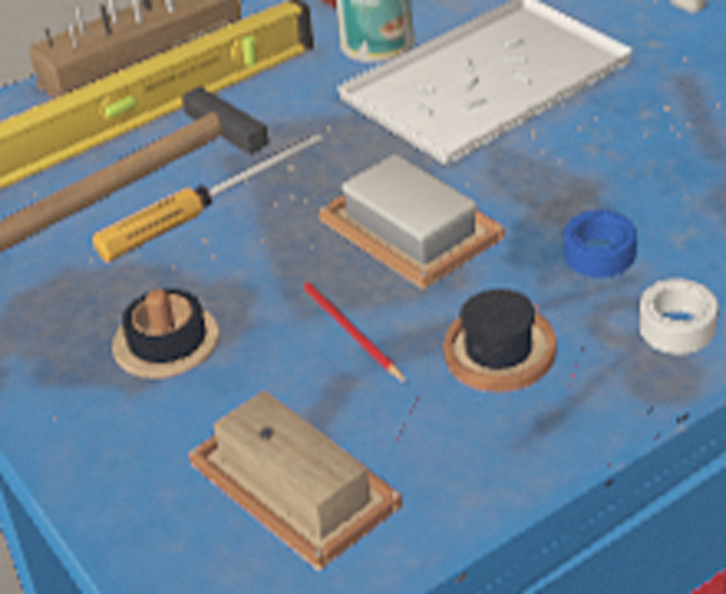

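View pics/t17.png

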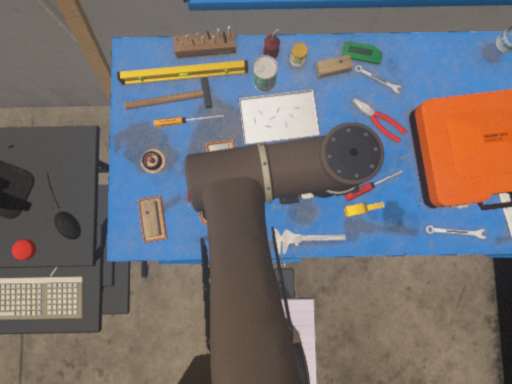

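All four are seated: heights match to within 2 mm, there is no real tilt, and the measure hasn't moved. I'll let the arm settle and hand in.

arm_command --targets '[[[0,0,0],[0,0,0],0],[[0,0,0],[0,0,0],0],[[0,0,0],[0,0,0],0]]'

```text
t: 35.8
eef_pos: [0.4773, -0.1221, 0.3758]
ee_rot: [-3.142, -0.001, 0.149]
force: [0.3, 0.3, -0.5]
width: 0.0877
```

```bash
python3 -c "
from station import *
print(job_done()); s=get_state(); print(s['t'],s['force'])"
```

```text
the job is handed in; nothing more can be done
None
the job is handed in; nothing more can be done
```

The job is done and handed in at about 36 s, well inside the 112 s limit. I took the pile apart in order: roll onto the spindle, box held level into the wide tray, cap into the round tray, then offcut into the narrow tray.

**Last checks (both fixed cameras):**
- **Placing:** All four are let go and inside their places, each within about 2 mm of its place's measured centre.
- **Seating:** Top heights are 0.7–2 mm above nominal, within calibration. Fitted tilts are 2° or less, which I put down to depth noise, apart from the cap below.
- **Yellow tape measure:** In the top view it is where it was at the start, to within 1 mm.
- **Forces:** The largest contact force in the end-of-move readings was about 5 N, when the box touched its tray floor.

**Weak or disagreeing checks:**
- **Hidden from the top camera:** The arm covered much of the box and cap in the final top view. Their positions, and the cap's tilt, therefore rest on the scene camera; the top view's few cap points read a 5.5° tilt, which I discounted.
- **Box orientation:** It bridged the offcut and cap across its 62 mm side, not along its y axis as described. I planned its grasp from the images.

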